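# Load the clock covers into the warm-air dryer and set its timer

## Task

Put every brass clock cover from the wooden tip-up tray into the well of the grey dryer (press a cover down at its far edge, over the slot, so that its near edge tips up and can be gripped). When all of them lie inside, set the loose lid fully down on the well, and only then turn the small inner timer knob clockwise until its white line points at the long white mark on the panel. Do not let the heat ring around the knob turn, and leave the jar, the screwdriver and the loupe where they are.

Things in the scene. Friction and masses are not known exactly. Their poses are not given: they have to be found in the camera images.
- tray: Fixed wooden tray, 106 mm (x) by 290 (y) by 53 high; origin underneath, 51 mm from its near face; x to the far side, y along the row. Three pockets 90 (x) by 86 mm, centred at y = -94, 0, 94 mm, with 8 mm walls (tops at z = 53). In each a shelf at z = 44 runs from x = -43 to 10; beyond it, to x = 47, is a slot with its floor at z = 6. A cover lies on the shelf, 30 mm of it over the slot.
- slot (a point): Middle of the middle pocket's slot (37 mm wide in x), level with the shelf; tray axes; the other slots' middles are 94 mm to either side along y. A cover pressed down here past about 50 degrees slips into the slot and stays, leaning on the shelf's edge against the far wall, its near (-x) edge 15 to 40 mm above the shelf, ready to be gripped by its thickness
- cover1: Plain round brass clock cover, a disc 80 mm in diameter and 8 mm thick, 0.12 kg; at the start flat in a pocket of the tray. Origin at the centre of its underside, z its axis (through the thickness, up at the start). One of the three may be absent.
- cover2: Plain round brass clock cover, a disc 80 mm in diameter and 8 mm thick, 0.12 kg; at the start flat in a pocket of the tray. Origin at the centre of its underside, z its axis (through the thickness, up at the start). One of the three may be absent.
- cover3: Plain round brass clock cover, a disc 80 mm in diameter and 8 mm thick, 0.12 kg; at the start flat in a pocket of the tray. Origin at the centre of its underside, z its axis (through the thickness, up at the start). One of the three may be absent.
- well (a point): Centre of the flat floor of the dryer's open well, 140 mm (x) by 130 mm (y) inside and 72 mm deep. Axes are the dryer's: x to its far side, y left, z up.
- dryer_top (a point): Centre of the top of the dryer, a fixed grey box 160 mm (x) by 270 mm (y) by 100 mm high. The well is in its left (+y) part, with walls 10 mm thick at left, front and back; the control panel is its right part, the knob's axis 135 mm from the well's centre towards -y
- rim (a point): Centre of the well's mouth, 72 mm straight above well, level with the dryer's top; same axes. The seated lid has its origin 6 mm below this point.
- lid: Loose lid, 0.30 kg: aluminium plate 160 (x) by 148 (y) by 6 mm, under it a block 132 by 122 by 6 mm that drops into the well's mouth (4 mm clearance a side; lid x along the dryer's x, either way round). On top a black bar handle, 70 mm along x, 20 mm wide, from 12 to 46 mm above the origin. Origin at the centre of the block's underside, on which it stands on the bench
- timer (a joint): Angle (rad) of the small inner timer knob about its vertical axis, growing clockwise seen from above, 0 to 4.0; 0 is with the pointer along the dryer's +x. It points at the long white mark at 2.0. It stays where it is left and turns against a light friction of about 0.03 N m.
- timer_grip (a point): Point on the axis of the inner timer knob, at the middle of its height. The knob is a black bar 44 mm long and 15 mm wide, 30 mm high (from 15 mm below to 15 mm above this point, its underside 4 mm above the heat ring). This frame turns with the knob: x along the bar towards the pointed-to side (white line on the top), y across the bar, z up.
- timer_pointer (a point): Tip of the white line on top of the timer knob, 21 mm from its axis.
- panel_mark (a point): Middle of the long white mark (14 by 4 mm) on the control panel, 44 mm from the knob's axis, beside the heat ring.
- ring_mark (a point): Black mark on the top of the heat ring, 30 mm from the axis. The ring is a knurled aluminium disc 64 mm in diameter and 14 mm high, concentric with and under the timer knob; its top is 19 mm below timer_grip. It turns very easily and must stay as it is.
- jar: Bystander: small amber jar, 52 mm in diameter, 75 mm high; origin under its centre. Not to be disturbed.
- driver: Bystander: screwdriver, 170 mm long, lying on the bench. Not to be disturbed.
- loupe: Bystander: black eye loupe, 42 mm in diameter, 34 mm high; origin under its centre. Not to be disturbed.

How it is judged:
On the way, in this order (a step that is already met when the one before it is completed fails the run):
1. every cover present lies inside the dryer's well, let go (x of cover1 in the frame of well between -0.07 and 0.07 m and y of cover1 in the frame of well between -0.065 and 0.065 m and z of cover1 in the frame of well between -0.01 and 0.05 m and x of cover2 in the frame of well between -0.07 and 0.07 m and y of cover2 in the frame of well between -0.065 and 0.065 m and z of cover2 in the frame of well between -0.01 and 0.05 m and x of cover3 in the frame of well between -0.07 and 0.07 m and y of cover3 in the frame of well between -0.065 and 0.065 m and z of cover3 in the frame of well between -0.01 and 0.05 m and contact force between the fingers and cover1 below 0.1 N and contact force between the fingers and cover2 below 0.1 N and contact force between the fingers and cover3 below 0.1 N), for 0.3 s.
2. the lid is seated on the well (x of cover1 in the frame of well between -0.07 and 0.07 m and y of cover1 in the frame of well between -0.065 and 0.065 m and z of cover1 in the frame of well between -0.01 and 0.05 m and x of cover2 in the frame of well between -0.07 and 0.07 m and y of cover2 in the frame of well between -0.065 and 0.065 m and z of cover2 in the frame of well between -0.01 and 0.05 m and x of cover3 in the frame of well between -0.07 and 0.07 m and y of cover3 in the frame of well between -0.065 and 0.065 m and z of cover3 in the frame of well between -0.01 and 0.05 m and x of lid in the frame of rim between -0.009 and 0.009 m and y of lid in the frame of rim between -0.009 and 0.009 m and z of lid in the frame of rim below -0.0025 m and angle between lid's own z axis and vertical below 0.05 rad), for 0.3 s.
3. the inner timer knob points at the long mark (value of joint timer between 1.87 and 2.13 rad), for 0.2 s.
At the end, for the whole second after the job is handed in: every cover present is inside the well (less than 50 mm above its floor); the lid is at rest, seated: within 9 mm of the well's centre each way, at least 2.5 mm into the mouth, level within 0.05 rad; the timer is within 0.13 rad of the long mark (all of step 2 and all of step 3 and linear speed of lid below 0.02 m/s); the robot touches nothing.
It fails at once if the heat ring is turned (its mark shifts more than 4 mm) (distance of ring_mark from where it was at the start of the episode above 0.004 m).
It fails at once if the jar is disturbed (moved more than 30 mm) (distance of jar from where it was at the start of the episode above 0.03 m).
It fails at once if the screwdriver is disturbed (moved more than 30 mm) (distance of driver from where it was at the start of the episode above 0.03 m).
It fails at once if the loupe is disturbed (moved more than 30 mm) (distance of loupe from where it was at the start of the episode above 0.03 m).
Of cover1, cover2, cover3 only 2 to 3 are there at a start; the rules pass over those that are not, and their reading is None.
At some moment in a run one of lid may be knocked a few centimetres aside while the robot is not near it.
Once in a run the grip may slacken for a moment while it holds something.
It also fails if it takes over 210 s, if anything falls off the work surface, if the arm or the gripper's body presses on something with over 40 N, if the wrist force passes 120 N, or if a joint passes its speed limit or range.

## Robot

A 6-joint arm with a two-finger parallel gripper is mounted at the origin on the work surface. World frame = base frame: x ahead of the robot, y to its left, z up, the work surface at z = 0. Lengths are in m, angles in rad, forces in N, time in s.
With the tool pointing down it reaches from about 0.425 to 0.95 m from the base axis. Payload 3.5 kg.
Tool frame: the origin (TCP) lies at the very end of the fingers, on their centre line; the grasp point (between the pads) lies 19 mm behind it; z points along the fingers, y is the line along which they close (so a half turn about z gives the same grasp; the last joint's range is limited). The gripper opens to 85 mm and grips with 20 to 120 N. Pads are 22 mm wide; open, the fingers measure 114 mm over their backs; the gripper's body (76 mm by 85 mm) begins 54 mm behind the grasp point. The pads swing forward as they close: fully open they stand 13 mm farther back than shut.
Start: joints at [-1.4, 0.286, 1.577, -0, 1.279, -0.15], TCP at [0.213, -0.641, 0.231] pointing down, gripper open.
Joint ranges: [-2.77, 2.77], [-0.9, 2.22], [0.21, 2.48], [-1.53, 4.67], [0.24, 2.81], [-2.84, 2.84]. Speed limits (rad/s): [2.79, 2.79, 3.14, 3.14, 3.14, 3.14].

## Interface

Orientations are given as a unit quaternion [x, y, z, w].
In Python, from plant import ctrl gives the robot as it stands.
- The arm moves only by the shell command python3 inch.py 'ROWS' [FORCE]. ROWS is a JSON list of rows, 1 to 10 of them, each of 7 numbers: dx, dy, dz in m, then a rotation vector rx, ry, rz in rad, then the opening from 0.0 (shut) to 1.0 (fully open); each row is the pose to reach, as a shift and turn from the pose commanded when the command began, along the tool's axes at that moment; what a row does not reach only later rows make up. A row lasts 1/8 s, in which the tool goes at most 0.0625 m and 0.188 rad, less where a joint would pass 70% of its speed; a pose out of reach is approached as far as the arm can. The fingers move at their own pace and stop on an object; FORCE is the grip in N (left out, the last holds). Time passes only in rows, so rows that do not move let the fingers close. It prints the time, the measured TCP pose, the force, the opening and the grip force at its end.
- ctrl.get_state(): the state, without advancing time (a new reading comes with each control period).
- ctrl.read_camera(name): name is "scene" or "side" or "wrist"; returns a dict with "pixels" (400x640x3 uint8, red, green, blue), "camera_matrix" (3x3 intrinsics, pixels), "dist_coeffs" ([k1, k2, p1, p2, k3] as OpenCV has them; the pictures are not rectified), "xyz" and "orientation" of the camera in the world. Camera axes: x right, y down, z forward; pixel columns grow to the right and rows downward; lengths in m; the calibration is good to about 2 mm. A picture is of the moment at which its call begins. There is no depth.
- ctrl.sign_off(): hands the job in; it is judged then, once.
The state is a dict: "time": time; "qpos": joint angles; "dq": joint speeds; "joint_efforts": joint torques, N m; "eef_pos": TCP position; "tcp_rot": TCP orientation; "contact_force": force on the tool from outside, world axes, zero at the start; "wrist_torque": the same for the moment, N m; "opening": opening from 0.0 (shut) to 1.0 (fully open); "finger_force": force on a finger pad.
Only numpy, scipy, OpenCV 4.12 (cv2) and the standard library are available. Lean on these libraries where they do the work, as an engineer would, in place of code of your own. Each camera call takes 0.05 s, during which the arm holds its last target. There are 200 camera calls.

## Working session

There is one attempt and no reset: what is moved stays moved. The work goes in short steps, Python scripts to look and compute and a shell command to move; the robot and the scene stay as the last step left them, time stands still between calls to the robot, and variables do not carry over. Pictures are saved under pics/ and viewed, at most 14 in all, crops included, and the job is handed in when it is done.

```bash
ls; mkdir -p pics
cat > h.py <<'E'
import numpy as np, cv2, json
from scipy.spatial.transform import Rotation as R
from plant import ctrl
def cam(n,save=None):
    c=ctrl.read_camera(n)
    if save: cv2.imwrite('pics/'+save+'.png',c['pixels'][:,:,::-1])
    return c
def ray(c,uv):
    p=cv2.undistortPoints(np.array([[uv]],float),np.array(c['camera_matrix']),np.array(c['dist_coeffs']))[0,0]
    d=R.from_quat(c['orientation']).as_matrix()@np.array([p[0],p[1],1]); return np.array(c['xyz']),d/np.linalg.norm(d)
def onz(c,uv,z):
    o,d=ray(c,uv); return o+d*(z-o[2])/d[2]
def tri(c1,u1,c2,u2):
    o1,d1=ray(c1,u1);o2,d2=ray(c2,u2)
    t=np.linalg.lstsq(np.c_[d1,-d2],o2-o1,rcond=None)[0]
    a=o1+d1*t[0];b=o2+d2*t[1]; return (a+b)/2,np.linalg.norm(a-b)
def proj(c,P):
    M=R.from_quat(c['orientation']).as_matrix().T
    return cv2.projectPoints(np.array(P,float).reshape(-1,1,3),cv2.Rodrigues(M)[0],-M@np.array(c['xyz']),np.array(c['camera_matrix']),np.array(c['dist_coeffs']))[0][:,0]
E
python3 - <<'E'
from h import *
import pickle
d={n:cam(n,n+'0') for n in('scene','side','wrist')}
pickle.dump(d,open('c0.pkl','wb'))
for n in d: print(n,d[n]['xyz'],d[n]['orientation'],d[n]['camera_matrix'])
print(ctrl.get_state())
E
```

```text
inch.py
pics
plant.py
scene [1.07831786 0.3894792  1.23308611] [ 0.41540982  0.87373617 -0.2290486  -0.1075013 ] [[431.28197152   0.         313.78032702]
 [  0.         431.28197152 203.69017967]
 [  0.           0.           1.        ]]
side [0.28409245 0.60166951 0.62002311] [-0.194317    0.87262767 -0.43692689  0.09928111] [[376.86448246   0.         318.16435952]
 [  0.         376.86448246 191.73604143]
 [  0.           0.           1.        ]]
wrist [ 0.29213035 -0.61540883  0.37236767] [ 0.80008199 -0.57689124 -0.09685946  0.13297951] [[345.78937876   0.         320.7222245 ]
 [  0.         345.78937876 199.35391507]
 [  0.           0.           1.        ]]
{'time': 0.15, 'qpos': array([-1.40000664e+00,  2.87004611e-01,  1.57781753e+00, -5.02022920e-06,
        1.27861598e+00, -1.50029118e-01]), 'dq': array([ 4.42027233e-05, -1.92459205e-03, -3.86746556e-03, -2.17383087e-04,
        4.86704410e-05, -2.13790478e-04]), 'joint_efforts': array([ 9.13695931e-04, -4.06599176e+01, -2.93142575e+01, -1.81990245e-04,
        3.92931048e-03, -6.36900239e-06]), 'eef_pos': array([ 0.21277851, -0.640054  ,  0.2302492 ]), 'tcp_rot': array([ 9.87161439e-01,  1.59723014e-01, -1.19809733e-05, -9.22656518e-04]), 'contact_force': array([-0.49556704,  0.55388681, -0.18112571]), 'wrist_torque': array([-0.02071967, -0.0105218 , -0.00958947]), 'finger_force': 0.0, 'opening': 1.0061423112164884}
```
View pics/scene0.png

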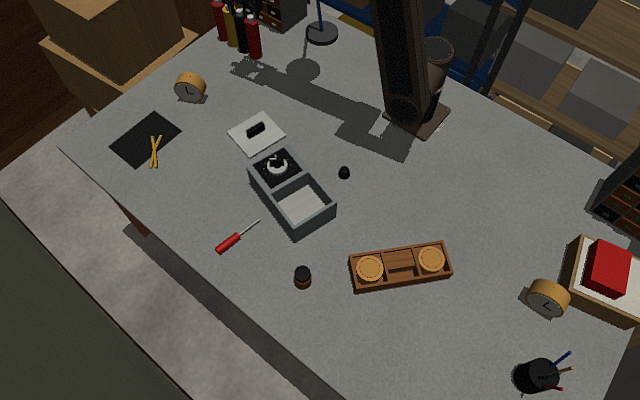

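View pics/side0.png

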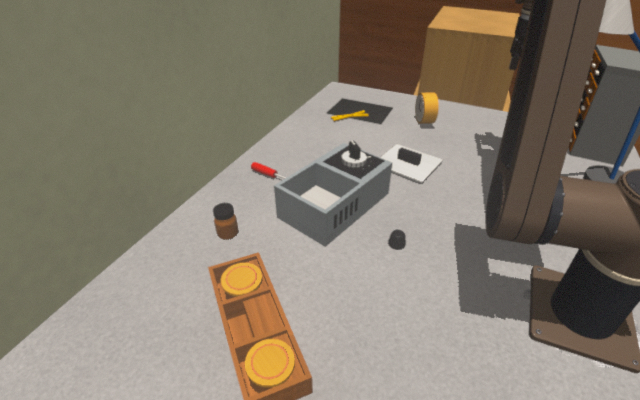

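The scene view shows covers at (369,268) and (431,259), with the middle pocket empty. The dryer's well is at (302,200), its knob at (278,165) and the lid at (257,133). The bystanders are the loupe (344,172), the jar (302,276) and the driver (238,236). The side view shows the same things: covers (241,278) and (270,362), knob (354,155), lid (410,160).

Next I'll enlarge crops to read off corners.

Run:
```python
from h import *
a=cv2.imread('pics/scene0.png')[100:300,215:465]; b=cv2.imread('pics/side0.png')[125:400,190:450]
cv2.imwrite('pics/sc1.png',cv2.resize(a,None,fx=3,fy=3,interpolation=cv2.INTER_CUBIC)); cv2.imwrite('pics/sd1.png',cv2.resize(b,None,fx=2.15,fy=2.15,interpolation=cv2.INTER_CUBIC))
```

View pics/sc1.png

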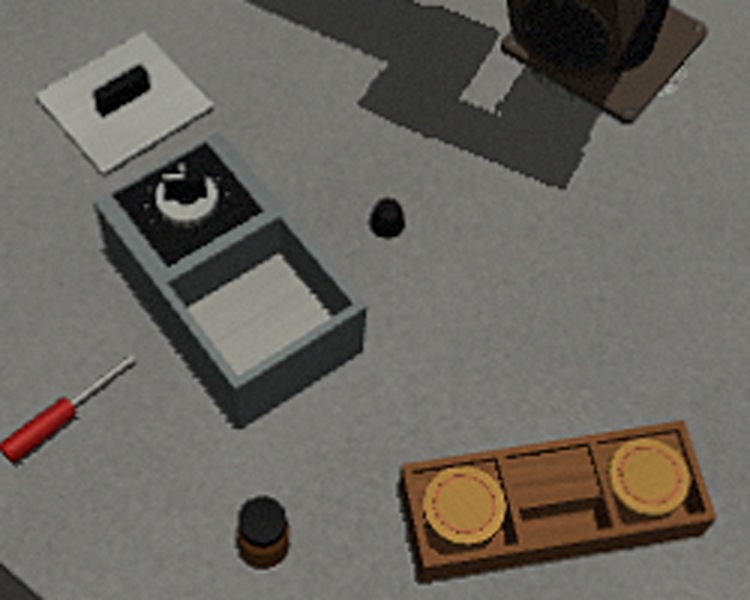

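View pics/sd1.png

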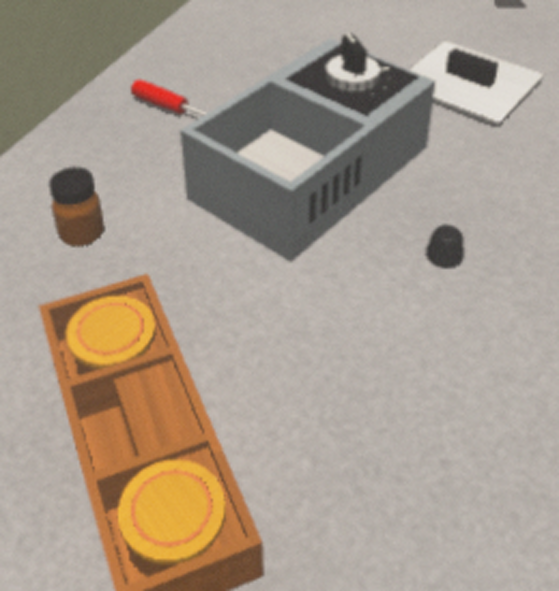

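The scene crop shows tray top corners at (405,465), (683,423), (713,520) and (422,570). The dryer top corners are (97,205), (215,137), (365,308) and (238,384), and the lid corners are (145,33), (212,104), (105,172) and (38,100). The side crop shows the same corners. I'll triangulate them now.

Run:
```python
from h import *
import pickle
d=pickle.load(open('c0.pkl','rb'));S,D=d['scene'],d['side']
pts=dict(trayA=((405,465),(148,276)),trayB=((683,423),(262,545)),trayD=((423,569),(41,305)),
 dry_fm=((97,205),(335,38)),dry_nm=((215,137),(433,82)),dry_np=((365,308),(290,190)),dry_fp=((238,384),(183,130)),
 lid_n=((145,33),(542,77)),lid_p=((212,104),(498,124)),lid_f=((105,172),(410,85)),lid_m=((38,100),(447,42)),
 jartop=((264,512),(72,180)),loupetop=((388,206),(449,231)))
for k,(a,b) in pts.items():
    p,e=tri(S,(215+a[0]/3,100+a[1]/3),D,(190+b[0]/2.15,125+b[1]/2.15)); print(k,p.round(3),round(e,4))
for n,c in(('S',S),('D',D)):
    h=cv2.cvtColor(c['pixels'],cv2.COLOR_RGB2HSV); m=cv2.inRange(h,(14,140,120),(30,255,255))
    for q in cv2.findContours(m,0,2)[0]:
        if cv2.contourArea(q)>200:
            e=cv2.fitEllipse(q); print(n,e,onz(c,e[0],.052).round(4))
for u in((244,222),(78,252),(135,358)):print('driver',onz(S,(215+u[0]/3,100+u[1]/3),.01).round(3))
print(onz(S,(215+40/3,100+430/3),.01).round(3))
```

```text
trayA [0.632 0.159 0.05 ] 0.0023
trayB [0.417 0.35  0.046] 0.0032
trayD [0.705 0.235 0.048] 0.0056
dry_fm [ 0.614 -0.266  0.096] 0.0109
dry_nm [ 0.468 -0.227  0.092] 0.0051
dry_np [0.538 0.035 0.097] 0.0026
dry_fp [ 0.686 -0.008  0.099] 0.0003
lid_n [ 0.358 -0.444  0.007] 0.0003
lid_p [ 0.389 -0.306  0.004] 0.0017
lid_f [ 0.531 -0.351 -0.005] 0.0157
lid_m [ 0.511 -0.479  0.005] 0.0103
jartop [0.765 0.092 0.075] 0.0024
loupetop [ 0.388 -0.045  0.033] 0.0018
S ((555.8184204101562, 293.5794677734375), (18.130910873413086, 36.416534423828125), 130.38531494140625) [0.3565 0.6973 0.052 ]
S ((369.4266662597656, 267.7610168457031), (24.861051559448242, 26.961301803588867), 113.0859603881836) [0.6296 0.2287 0.052 ]
S ((431.03466796875, 258.20660400390625), (23.738157272338867, 26.754783630371094), 125.82158660888672) [0.4909 0.3532 0.052 ]
D ((270.34735107421875, 362.9294128417969), (51.646244049072266, 56.69707107543945), 147.91087341308594) [0.4855 0.356  0.052 ]
D ((241.25576782226562, 278.7314147949219), (34.255733489990234, 43.03778839111328), 73.96800994873047) [0.6249 0.2319 0.052 ]
D ((430.004638671875, 103.78600311279297), (17.62383460998535, 29.0197696685791), 176.0811767578125) [ 0.4658 -0.7533  0.052 ]
D ((477.0743103027344, 21.096891403198242), (26.181713104248047, 107.11956024169922), 94.94166564941406) [ 0.4548 -2.3072  0.052 ]
driver [ 0.496 -0.165  0.01 ]
driver [ 0.643 -0.284  0.01 ]
driver [ 0.701 -0.144  0.01 ]
[ 0.825 -0.163  0.01 ]
```

```bash
cat >> h.py <<'E'
def Rt(xang,tilt=0,taz=0):
    """tool x at angle xang (horizontal-ish), z down tilted by tilt towards azimuth taz"""
    B=np.c_[[np.cos(xang),np.sin(xang),0],[np.sin(xang),-np.cos(xang),0],[0,0,-1]]
    ax=np.array([np.sin(taz),-np.cos(taz),0])   # rotates -k towards taz
    return R.from_rotvec(ax*tilt)*R.from_matrix(B)
def to(p,Rg):
    s=ctrl.get_state(); R0=R.from_quat(s['tcp_rot'])
    v=np.r_[R0.inv().apply(np.array(p)-s['eef_pos']),(R0.inv()*Rg).as_rotvec()]
    print('delta',v.round(4).tolist(),'steps',round(max(np.linalg.norm(v[:3])/.0625,np.linalg.norm(v[3:])/.188),1))
E
python3 - <<'E'
from h import *
print(Rt(.8,.7,.83).as_matrix().round(2))
s=ctrl.get_state()
R0=R.from_quat(s['tcp_rot']).as_matrix();c=np.load('c0.pkl',allow_pickle=True)['wrist']
print(R0.T@(np.array(c['xyz'])-s['eef_pos']), (R0.T@R.from_quat(c['orientation']).as_matrix()).round(2))
to((.52,-.17,.36),Rt(.32));
E
```

```text
[[ 0.54  0.72  0.43]
 [ 0.54 -0.69  0.48]
 [ 0.64 -0.02 -0.76]]
[ 0.08311334  0.00137609 -0.14209869] [[ 0.   -0.95 -0.32]
 [ 1.    0.    0.  ]
 [-0.   -0.32  0.95]]
delta [0.4398, -0.3494, -0.129, -0.0018, -0.0003, 0.0008] steps 9.2
```

```bash
r='[0.44,-0.35,-0.13,0,0,0,1]'; python3 inch.py '[[0.44,-0.35,-0.13,0,0,0,1],[0.44,-0.35,-0.13,0,0,0,1],[0.44,-0.35,-0.13,0,0,0,1],[0.44,-0.35,-0.13,0,0,0,1],[0.44,-0.35,-0.13,0,0,0,1],[0.44,-0.35,-0.13,0,0,0,1],[0.44,-0.35,-0.13,0,0,0,1],[0.44,-0.35,-0.13,0,0,0,1],[0.44,-0.35,-0.13,0,0,0,1],[0.44,-0.35,-0.13,0,0,0,1]]'
python3 - <<'E'
from h import *
import pickle
c=cam('wrist','w1');pickle.dump(c,open('w1.pkl','wb'))
to((.53,.24,.30),Rt(.83))
E
```

```text
time: 1.4
eef_pos: [0.5215, -0.1668, 0.3624]
tcp_rot: [0.987, 0.162, 0.001, 0.0]
contact_force: [-0.3, 0.1, 0.6]
opening: 1.0
finger_force: 0.0
delta [0.1379, -0.383, 0.0623, 0.0006, -0.0015, -0.5052] steps 6.6
```

View pics/w1.png

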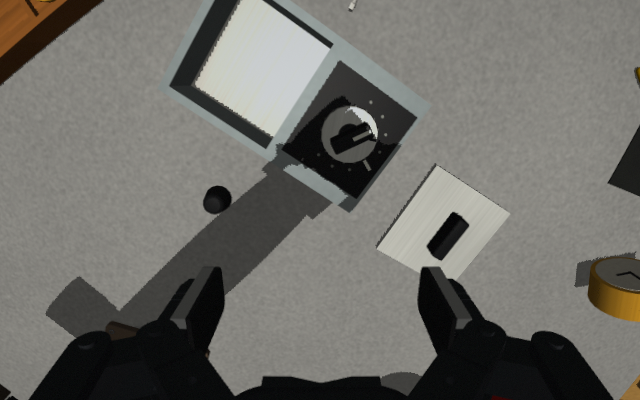

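The wrist view shows the dryer top corner at (168,85), the knob centre near (350,138) and the long mark at (366,165). The lid is at (445,225) and the loupe at (217,199). Next: the tray.

```bash
python3 inch.py '[[0.14,-0.383,0.06,0,0,-0.505,1],[0.14,-0.383,0.06,0,0,-0.505,1],[0.14,-0.383,0.06,0,0,-0.505,1],[0.14,-0.383,0.06,0,0,-0.505,1],[0.14,-0.383,0.06,0,0,-0.505,1],[0.14,-0.383,0.06,0,0,-0.505,1],[0.14,-0.383,0.06,0,0,-0.505,1],[0.14,-0.383,0.06,0,0,-0.505,1],[0.14,-0.383,0.06,0,0,-0.505,0]]'
python3 - <<'E'
from h import *
import pickle
c=cam('wrist','w2');pickle.dump(c,open('w2.pkl','wb'))
d=np.load('c0.pkl',allow_pickle=True)
h=cv2.cvtColor(c['pixels'],cv2.COLOR_RGB2HSV); m=cv2.inRange(h,(14,140,90),(30,255,255))
for q in cv2.findContours(m,0,2)[0]:
    if cv2.contourArea(q)>800:
        e=cv2.fitEllipse(q); print(e,cv2.boundingRect(q),onz(c,e[0],.052).round(4))
        for n,us in(('scene',((369.43,267.76),(431.03,258.2))),('side',((241.26,278.7),(270.35,362.9)))):
            for u in us:
                p,er=tri(c,e[0],d[n],u)
                if er<.03: print('  ',n,p.round(4),round(er,4))
E
```

```text
time: 2.58
eef_pos: [0.5324, 0.2364, 0.3009]
tcp_rot: [0.916, 0.401, -0.001, 0.0]
contact_force: [-0.2, -0.5, -0.3]
opening: 0.815
finger_force: 0.0
((304.1571350097656, 99.38555908203125), (100.38480377197266, 330.82989501953125), 88.95440673828125) (169, 52, 272, 103) [0.5629 0.2944 0.052 ]
   side [0.5686 0.2942 0.1468] 0.0018
   side [ 0.5476  0.2895 -0.1114] 0.0118
```

View pics/w2.png

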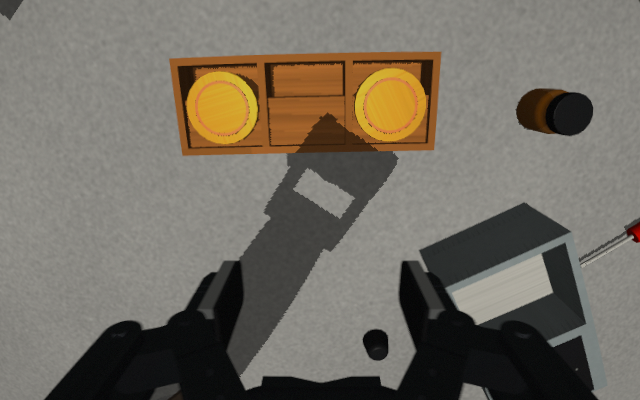

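The wrist view shows the tray's top corners at (170,59), (440,52), (434,149) and (183,155), and the covers at about (222,107) and (391,105).

```bash
cat >> h.py <<'E'
def covers(c,lo=(19,150,110),amin=800):
    h=cv2.cvtColor(c['pixels'],cv2.COLOR_RGB2HSV); m=cv2.inRange(h,lo,(32,255,255))
    m=cv2.morphologyEx(m,cv2.MORPH_OPEN,np.ones((3,3)))
    return [cv2.fitEllipse(cv2.convexHull(q)) for q in cv2.findContours(m,0,2)[0] if cv2.contourArea(q)>amin]
E
python3 - <<'E'
from h import *
c=np.load('w2.pkl',allow_pickle=True); d=np.load('c0.pkl',allow_pickle=True)
for e in covers(c):
    print(np.round(e[0],1),np.round(e[1],1),onz(c,e[0],.052).round(4))
    for n,us in(('scene',((369.43,267.76),(431.03,258.2))),('side',((241.26,278.7),(270.35,362.9)))):
        for u in us:
            p,er=tri(c,e[0],d[n],u)
            if er<.02: print('  ',n,p.round(4),round(er,4))
P=[onz(c,u,.053) for u in((170,59),(440,52),(434,149),(183,155))]; print(np.round(P,4)); print(np.mean(P,0))
for a,b in((0,1),(3,2),(3,0),(2,1)): v=P[b]-P[a]; print(np.linalg.norm(v).round(4),np.arctan2(v[1],v[0]).round(3))
c=np.load('w1.pkl',allow_pickle=True)
for n,u in dict(np_=(168,85),dnear=(340,207),dfar=(425,105),knob=(352,134),mark=(366,165),lidA=(437,166),lidB=(509,213),lidD=(377,247),loupe=(217,199)).items(): print(n,onz(c,u,dict(knob=.145,lidA=.012,lidB=.012,lidD=.012,loupe=.034).get(n,.1)).round(4))
E
```

```text
[221.9 107. ] [69.  74.7] [0.4907 0.3507 0.052 ]
   scene [0.4887 0.3523 0.0463] 0.0019
   side [0.531  0.3307 0.2063] 0.0041
   side [0.4886 0.352  0.0432] 0.0003
[389.9 104.1] [70.3 74.3] [0.6288 0.2271 0.052 ]
   scene [0.629  0.2277 0.0507] 0.0017
   side [0.63   0.2258 0.0432] 0.0007
   side [ 0.6791  0.1284 -0.4832] 0.0108
[[0.4873 0.4235 0.053 ]
 [0.7027 0.233  0.053 ]
 [0.6346 0.1542 0.053 ]
 [0.4178 0.3453 0.053 ]]
[0.56062597 0.2890154  0.053     ]
0.2876 -0.724
0.289 -0.722
0.1046 0.844
0.1041 0.858
np_ [0.5439 0.0212 0.1   ]
dnear [ 0.4676 -0.2124  0.1   ]
dfar [ 0.6157 -0.2629  0.1   ]
knob [ 0.5622 -0.1892  0.145 ]
mark [ 0.5281 -0.2239  0.1   ]
lidA [ 0.5448 -0.3416  0.012 ]
lidB [ 0.5136 -0.4817  0.012 ]
lidD [ 0.3939 -0.3063  0.012 ]
loupe [ 0.4007 -0.0514  0.034 ]
```

Run:
```python
from h import *
to((.6495,.2503,.085),Rt(.848))
```

```text
delta [0.09, 0.0762, 0.2161, 0.0003, 0.0007, -0.0242] steps 3.9
```

```bash
python3 inch.py '[[0.09,0.076,0.12,0,0,-0.024,0],[0.09,0.076,0.12,0,0,-0.024,0],[0.09,0.076,0.216,0,0,-0.024,0],[0.09,0.076,0.216,0,0,-0.024,0],[0.09,0.076,0.216,0,0,-0.024,0],[0.09,0.076,0.216,0,0,-0.024,0],[0.09,0.076,0.216,0,0,-0.024,0]]'
python3 -c "
from h import *
to((.6495,.2503,.06),Rt(.848))"
```

```text
time: 3.5
eef_pos: [0.6513, 0.2528, 0.0902]
tcp_rot: [0.911, 0.412, 0.004, 0.001]
contact_force: [-0.7, 0.7, 0.2]
opening: -0.001
finger_force: 0.0
delta [-0.0032, 0.0001, 0.0302, 0.0042, -0.0058, 0.0015] steps 0.5
```

```bash
python3 inch.py '[[0,0,0.015,0,0,0,0],[0,0,0.025,0,0,0,0],[0,0,0.032,0,0,0,0],[0,0,0.039,0,0,0,0],[0,0,0.045,0,0,0,0],[0,0,0.045,0,0,0,0]]'
```

```text
time: 4.25
eef_pos: [0.6483, 0.2523, 0.0393]
tcp_rot: [0.911, 0.412, -0.001, -0.0]
contact_force: [-0.4, -0.3, -0.5]
opening: 0.002
finger_force: 0.0
```

```bash
python3 inch.py '[[0,0,0.006,0,0,0,0],[0,0,0.012,0,0,0,0],[0,0,0.016,0,0,0,0],[0,0,0.016,0,0,0,0]]'
python3 - <<'E'
from h import *
a=cam('side')['pixels'][200:340,190:350,::-1]; b=cam('wrist')['pixels'][:,:,::-1]
cv2.imwrite('pics/p1.png',np.hstack([cv2.resize(a,(457,400),interpolation=2),b[:,140:480]]))
E
```

```text
time: 4.75
eef_pos: [0.6528, 0.2544, 0.0278]
tcp_rot: [0.911, 0.412, 0.005, 0.0]
contact_force: [4.4, 3.7, 5.0]
opening: 0.0
finger_force: 3.7
```

View pics/p1.png

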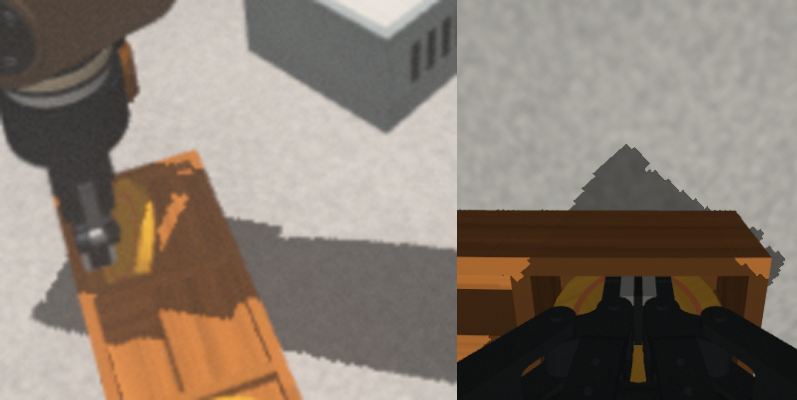

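The side view shows the cover tipped steeply, with its near edge up. I'll press a touch more and then retreat.

```bash
python3 inch.py '[[0,0,0.005,0,0,0,0],[0,0,0.007,0,0,0,0],[0,0,-0.02,0,0,0,0],[0,0,-0.06,0,0,0,0],[-0.06,0,-0.12,0,0,0,0],[-0.1,0,-0.18,0,0,0,0],[-0.12,0,-0.2,0,0,0,0],[-0.12,0,-0.2,0,0,0,0]]'
python3 - <<'E'
from h import *
import pickle
C=[cam('side'),cam('wrist')];pickle.dump(C,open('p2.pkl','wb'))
a=C[0]['pixels'][200:340,190:350,::-1]; b=C[1]['pixels'][:,:,::-1]
cv2.imwrite('pics/p2.png',np.hstack([cv2.resize(a,(457,400),interpolation=2),b[:,200:540]]))
to((.49+.031*.661,.351+.031*.75,.085),Rt(.848))
E
```

```text
time: 5.85
eef_pos: [0.5709, 0.1611, 0.2297]
tcp_rot: [0.911, 0.411, 0.004, 0.002]
contact_force: [0.1, -0.1, 0.9]
opening: -0.002
finger_force: 0.0
delta [0.1202, -0.1846, 0.1395, 0.0004, -0.0003, 0.0011] steps 4.2
```

View pics/p2.png

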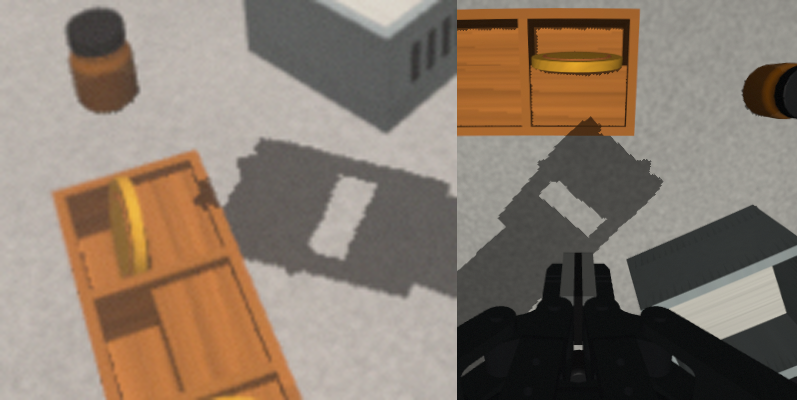

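Cover 1 now stands steeply in its slot. In the wrist crop its band spans (530..622, 62). Next, tip the second cover the same way.

```bash
python3 inch.py '[[0.12,-0.185,0.06,0,0,0,0],[0.12,-0.185,0.06,0,0,0,0],[0.12,-0.185,0.06,0,0,0,0],[0.12,-0.185,0.06,0,0,0,0],[0.12,-0.185,0.135,0,0,0,0],[0.12,-0.185,0.135,0,0,0,0],[0.12,-0.185,0.135,0,0,0,0],[0.12,-0.185,0.135,0,0,0,0]]'
python3 -c "
from h import *
to((.49+.031*.661,.351+.031*.75,.085),Rt(.848))"
```

```text
time: 6.95
eef_pos: [0.5117, 0.375, 0.0914]
tcp_rot: [0.911, 0.412, 0.002, -0.0]
contact_force: [1.3, -0.5, -0.2]
opening: 0.002
finger_force: 0.0
delta [-0.0014, -0.0005, 0.0064, 0.0012, -0.0031, 0.0009] steps 0.1
```

```bash
python3 inch.py '[[0,0,0.015,0,0,0,0],[0,0,0.025,0,0,0,0],[0,0,0.035,0,0,0,0],[0,0,0.045,0,0,0,0],[0,0,0.055,0,0,0,0],[0,0,0.062,0,0,0,0],[0,0,0.068,0,0,0,0],[0,0,0.068,0,0,0,0]]'; python3 inch.py '[[0,0,-0.02,0,0,0,0],[0,0,-0.06,0,0,0,0],[-0.06,0,-0.12,0,0,0,0],[-0.1,0,-0.18,0,0,0,0],[-0.12,0,-0.2,0,0,0,0.3],[-0.12,0,-0.2,0,0,0,0.3]]'
python3 - <<'E'
from h import *
import pickle
P=np.load('p2.pkl',allow_pickle=True)
C=[cam('side'),cam('wrist'),cam('scene')];pickle.dump(C,open('p3.pkl','wb'))
a=C[0]['pixels'][200:400,190:350,::-1]; b=C[1]['pixels'][:,:,::-1]
cv2.imwrite('pics/p3.png',np.hstack([cv2.resize(a,(320,400),interpolation=2),b[:,100:560]]))
for e in covers(P[1],amin=150):print('w2',e)
for e in covers(C[1],amin=150):print('w3',e)
for e in covers(C[0],(16,120,80),150):print('s3',e)
for e in covers(C[2],(16,120,80),60):print('sc3',e)
E
```

```text
time: 7.95
eef_pos: [0.5127, 0.3764, 0.0231]
tcp_rot: [0.911, 0.412, 0.004, -0.001]
contact_force: [4.2, 4.3, 1.6]
opening: -0.003
finger_force: 3.1
time: 8.7
eef_pos: [0.431, 0.2839, 0.2268]
tcp_rot: [0.911, 0.412, 0.004, 0.0]
contact_force: [0.1, 0.1, -0.3]
opening: 0.3
finger_force: 0.0
w2 ((318.6044921875, 62.6162223815918), (19.667835235595703, 93.8703384399414), 90.38138580322266)
w2 ((112.38057708740234, 77.19477844238281), (81.80278778076172, 94.9689712524414), 149.0950164794922)
w3 ((536.9671630859375, 67.55684661865234), (14.748505592346191, 87.26052856445312), 93.49004364013672)
w3 ((318.34735107421875, 60.94483947753906), (15.617905616760254, 97.17782592773438), 90.28669738769531)
s3 ((261.83917236328125, 364.96795654296875), (15.030266761779785, 53.42032241821289), 167.76541137695312)
s3 ((234.98500061035156, 278.19952392578125), (10.165929794311523, 36.71657180786133), 168.6875457763672)
s3 ((500.8690490722656, 102.91805267333984), (17.00705337524414, 28.275659561157227), 96.08860778808594)
sc3 ((551.5997314453125, 294.1041564941406), (25.203195571899414, 41.47193145751953), 119.99486541748047)
sc3 ((370.9410705566406, 274.26116943359375), (8.124650955200195, 17.544462203979492), 76.76094055175781)
sc3 ((573.6051025390625, 280.3829345703125), (9.66421127319336, 25.75771713256836), 6.175057411193848)
sc3 ((578.7278442382812, 250.01947021484375), (4.003316879272461, 36.40556716918945), 11.796198844909668)
sc3 ((154.61695861816406, 150.2076416015625), (18.57461166381836, 33.56485366821289), 7.831160545349121)
sc3 ((190.2023468017578, 81.232666015625), (17.51458740234375, 27.353118896484375), 107.67672729492188)
sc3 ((113.090087890625, 20.558731079101562), (131.15240478515625, 156.973388671875), 110.40586853027344)
sc3 ((133.33154296875, 109.44623565673828), (83.33769226074219, 194.447021484375), 0.0)
```

View pics/p3.png

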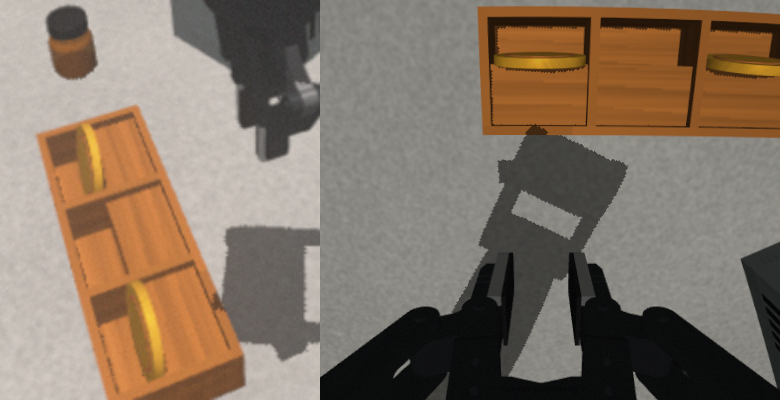

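Both covers are tipped up: in the wrist crop they sit at (540,62) and (745,65). I'll check the tilt model against the rays.

```bash
cat >> h.py <<'E'
TX=np.array([.661,.750,0]);TY=np.array([-.750,.661,0]);T0=np.array([.5593,.2875,0])
E
python3 - <<'E'
from h import *
P=np.load('p2.pkl',allow_pickle=True);C=np.load('p3.pkl',allow_pickle=True)
th=np.radians
def rim(yc,t):  # top rim corners of underside and topface, in tray plane
    L=80-38/np.sin(t); a=np.array([10-L*np.cos(t),44+L*np.sin(t)]); b=a+8*np.array([np.sin(t),np.cos(t)])
    f=lambda q:T0+TX*q[0]/1e3+TY*yc+np.array([0,0,q[1]/1e3]); return f(a),f(b)
for nm,c,yc in(('w2',P[1],-.094),('w3',C[1],.094),('side1',C[0],-.094),('side2',C[0],.094)):
    for t in(51,57,63,70,78): print(nm,t,proj(c,rim(yc,np.radians(t))).round(1).tolist())
for nm,c,(u0,u1) in(('w2',P[1],(318,)*2),('w3',C[1],(318,318)) ):
    h=cv2.cvtColor(c['pixels'],cv2.COLOR_RGB2HSV);m=cv2.inRange(h,(17,120,60),(32,255,255))
    print(nm,np.flatnonzero(m[:110,318]), [c['pixels'][v,318].tolist() for v in range(48,80,2)])
h=cv2.cvtColor(C[0]['pixels'],cv2.COLOR_RGB2HSV);m=cv2.inRange(h,(17,120,60),(32,255,255))
n,l,s,ce=cv2.connectedComponentsWithStats(m)
for i in range(1,n):
    if s[i][4]>100: ys,xs=np.nonzero(l==i); print(s[i],'top',xs[ys==ys.min()].mean(),ys.min(),[ (v,xs[ys==v].min(),xs[ys==v].max()) for v in range(ys.min(),ys.max(),8)])
E
```

```text
w2 51 [[322.0, 88.1], [322.1, 80.3]]
w2 57 [[322.1, 87.4], [322.1, 78.8]]
w2 63 [[322.1, 85.0], [322.2, 75.6]]
w2 70 [[322.2, 80.5], [322.2, 70.5]]
w2 78 [[322.2, 73.8], [322.2, 63.2]]
w3 51 [[319.5, 87.6], [319.5, 79.7]]
w3 57 [[319.5, 86.8], [319.5, 78.1]]
w3 63 [[319.5, 84.3], [319.4, 74.9]]
w3 70 [[319.4, 79.8], [319.4, 69.7]]
w3 78 [[319.4, 73.1], [319.4, 62.3]]
side1 51 [[244.8, 268.5], [241.3, 267.7]]
side1 57 [[244.1, 266.9], [240.4, 266.4]]
side1 63 [[242.9, 265.7], [239.0, 265.5]]
side1 70 [[240.9, 264.8], [236.8, 265.0]]
side1 78 [[238.1, 264.5], [233.9, 265.1]]
side2 51 [[275.5, 351.2], [271.5, 350.9]]
side2 57 [[274.9, 349.7], [270.6, 349.7]]
side2 63 [[273.5, 348.7], [268.9, 349.1]]
side2 70 [[271.2, 348.1], [266.4, 348.9]]
side2 78 [[268.0, 348.2], [263.0, 349.5]]
w2 [52 53 54 55 56 57 58 61 62 63 64 65 66 67 68 69 70 71 72] [[173, 105, 47], [162, 99, 44], [101, 69, 22], [101, 73, 22], [102, 74, 22], [117, 82, 25], [150, 88, 39], [199, 149, 41], [226, 167, 45], [224, 163, 43], [221, 158, 41], [216, 155, 39], [135, 94, 30], [104, 63, 27], [168, 102, 45], [167, 103, 45]]
[... 443 characters left out ...]
29 262  13  34 165] top 232.5 262 [(262, np.int64(231), np.int64(234)), (270, np.int64(234), np.int64(237)), (278, np.int64(236), np.int64(239)), (286, np.int64(237), np.int64(240)), (294, np.int64(237), np.int64(240))]
[253 340  19  50 320] top 259.0 340 [(340, np.int64(259), np.int64(259)), (348, np.int64(258), np.int64(263)), (356, np.int64(261), np.int64(266)), (364, np.int64(263), np.int64(269)), (372, np.int64(265), np.int64(270)), (380, np.int64(266), np.int64(271)), (388, np.int64(263), np.int64(269))]
[255 351   9  32 112] top 255.5 351 [(351, np.int64(255), np.int64(256)), (359, np.int64(256), np.int64(259)), (367, np.int64(257), np.int64(261)), (375, np.int64(259), np.int64(262))]
```

Run:
```python
from h import *
P=np.load('p2.pkl',allow_pickle=True);C=np.load('p3.pkl',allow_pickle=True)
def tr(p): q=p-T0; return (np.array([q@TX,q@TY,q[2]])*1e3).round(1)
for nm,c,vs in(('cov1',P[1],(61.5,72)),('cov2',C[1],(57.5,68.5))):
    for v in vs: print(nm,v,[tr(onz(c,(318.5,v),z)).tolist() for z in(.08,.086)])
# check shelf edge / walls in w3: pocket near wall & far wall top at column 318
c=C[1]; print([tr(onz(c,(318,v),.053)).tolist() for v in (8,133)])
# side: extreme upper contour of the rim vs height
c=C[0]
for u in((259,340),(260.5,348),(266,360)): print('side2',[tr(onz(c,u,z)).tolist() for z in(.075,.08,.086)])
a=C[0]['pixels'][320:400,230:300,::-1]; cv2.imwrite('pics/p4.png',np.hstack([cv2.resize(a,None,fx=6,fy=6,interpolation=2)[:480,:400],cv2.resize(C[1]['pixels'][0:120,240:340,::-1],None,fx=4,fy=4,interpolation=2)]))if 1 else 0
```

```text
cov1 61.5 [[10.8, -91.1, 80.0], [10.5, -91.1, 86.0]]
cov1 72 [[2.9, -91.1, 80.0], [2.8, -91.1, 86.0]]
cov2 57.5 [[13.1, 94.7, 80.0], [12.7, 94.7, 86.0]]
cov2 68.5 [[5.0, 94.7, 80.0], [4.8, 94.7, 86.0]]
[[53.5, 95.2, 53.0], [-49.1, 95.3, 53.0]]
side2 [[9.4, 69.0, 75.0], [9.8, 72.2, 80.0], [10.3, 76.0, 86.0]]
side2 [[11.2, 83.5, 75.0], [11.6, 86.5, 80.0], [12.1, 90.1, 86.0]]
side2 [[9.3, 106.1, 75.0], [9.7, 109.0, 80.0], [10.2, 112.4, 86.0]]
```

View pics/p4.png

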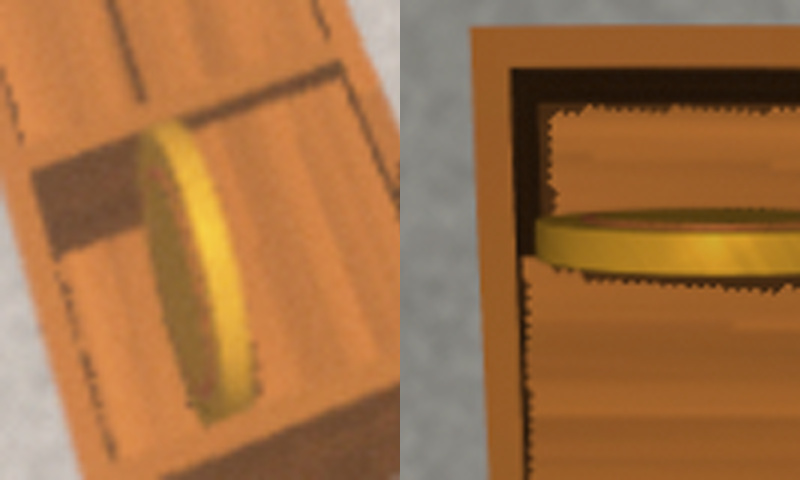

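The crop shows cover 2 about 80° upright: its rim is 8 mm wide horizontally and its top rim is at tray x≈9 mm. Cover 1 is about 80° too. Before gripping, one look straight over the well for accuracy.

Run:
```python
from h import *
to((.56,-.07,.36),Rt(.848))
```

```text
delta [-0.1805, 0.3313, -0.1393, -0.0008, 0.002, 0.0017] steps 6.4
```

```bash
python3 inch.py '[[-0.18,0.33,-0.14,0,0,0,0.5],[-0.18,0.33,-0.14,0,0,0,0.5],[-0.18,0.33,-0.14,0,0,0,0.5],[-0.18,0.33,-0.14,0,0,0,0.5],[-0.18,0.33,-0.14,0,0,0,0.5],[-0.18,0.33,-0.14,0,0,0,0.5],[-0.18,0.33,-0.14,0,0,0,0.5],[-0.18,0.33,-0.14,0,0,0,0.5],[-0.18,0.33,-0.14,0,0,0,0.5],[-0.18,0.33,-0.14,0,0,0,0.5]]'
python3 - <<'E'
from h import *
import pickle
c=cam('wrist','w5');pickle.dump(c,open('w5.pkl','wb'))
to(T0+TX*.0116+TY*(-.092)+np.array([0,0,.16]),Rt(2.418,.17,.848))
E
```

```text
time: 10.1
eef_pos: [0.5594, -0.0668, 0.3602]
tcp_rot: [0.911, 0.413, -0.001, -0.001]
contact_force: [-0.3, 0.7, -0.1]
opening: 0.497
finger_force: 0.0
delta [0.278, -0.1413, 0.2007, -0.135, 0.1324, -1.5621] steps 8.4
```

View pics/w5.png

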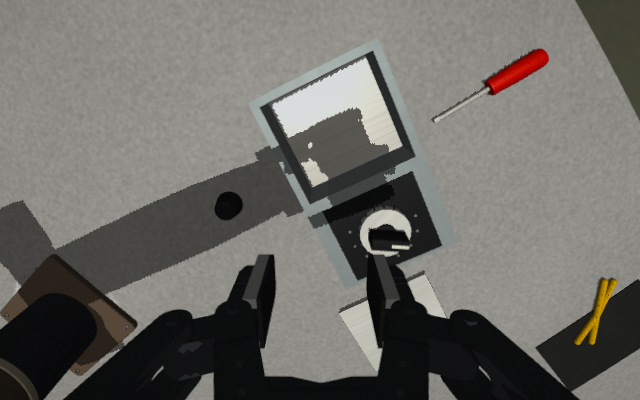

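The wrist view shows the well's mouth corners at about (260,107), (367,51), (414,158) and (308,203). The dryer's outer top corners are (249,102), (376,40), (454,239) and (347,287), with the knob at (388,238).

```bash
python3 - <<'E'
from h import *
c=np.load('w5.pkl',allow_pickle=True);w=np.load('w1.pkl',allow_pickle=True)
print(tri(c,(249,102),w,(168,85)),tri(c,(347,287),w,(340,207)),tri(c,(454,239),w,(425,105)))
P=np.array([onz(c,u,.1) for u in((249,102),(376,40),(454,239),(347,287))]);M=np.array([onz(c,u,.1) for u in((260,107),(367,51),(414,158),(308,203))])
for Q in(P,M):
    print(Q[:,:2].round(4).tolist(),Q.mean(0).round(4),[np.linalg.norm(Q[i]-Q[i-1]).round(4) for i in range(4)],[np.arctan2(*(Q[b]-Q[a])[1::-1]).round(4) for a,b in((0,1),(3,2),(3,0),(2,1))])
E
python3 inch.py '[[0.278,-0.14,0.06,-0.135,0.132,-1.562,0.5],[0.278,-0.14,0.06,-0.135,0.132,-1.562,0.5],[0.278,-0.14,0.06,-0.135,0.132,-1.562,0.5],[0.278,-0.14,0.06,-0.135,0.132,-1.562,0.5],[0.278,-0.14,0.06,-0.135,0.132,-1.562,0.5],[0.278,-0.14,0.06,-0.135,0.132,-1.562,0.5],[0.278,-0.14,0.06,-0.135,0.132,-1.562,0.5],[0.278,-0.14,0.06,-0.135,0.132,-1.562,0.5],[0.278,-0.14,0.15,-0.135,0.132,-1.562,0.5],[0.278,-0.14,0.2,-0.135,0.132,-1.562,0.5]]'
python3 - <<'E'
from h import *
for z,x in((.12,.002),(.058,.0116)): to(T0+TX*x+TY*(-.092)+np.array([0,0,z]),Rt(2.418,.17,.848))
E
```

```text
(array([0.53631125, 0.03381149, 0.07061067]), np.float64(0.00694376302554966)) (array([ 0.48108449, -0.20549668,  0.13964615]), np.float64(0.0008528594300149203)) (array([ 0.61634361, -0.26251473,  0.10167416]), np.float64(0.0015082104763746997))
[[0.5384, 0.0317], [0.6872, -0.0118], [0.6171, -0.2637], [0.467, -0.2273]] [ 0.5774 -0.1178  0.1   ] [np.float64(0.2687), np.float64(0.155), np.float64(0.2614), np.float64(0.1545)] [np.float64(-0.2847), np.float64(-0.2378), np.float64(1.3017), np.float64(1.2995)]
[[0.5439, 0.0194], [0.6727, -0.0142], [0.6405, -0.1431], [0.5079, -0.1026]] [ 0.5913 -0.0601  0.1   ] [np.float64(0.1272), np.float64(0.1332), np.float64(0.1329), np.float64(0.1387)] [np.float64(-0.2553), np.float64(-0.2964), np.float64(1.2836), np.float64(1.326)]
time: 11.4
eef_pos: [0.6382, 0.2337, 0.1764]
tcp_rot: [0.353, 0.932, 0.08, 0.032]
contact_force: [-0.1, 0.4, -0.4]
opening: 0.498
finger_force: 0.0
delta [0.0029, -0.0194, 0.0538, 0.0026, 0.0037, 0.0001] steps 0.9
delta [0.0032, -0.0206, 0.1166, 0.0026, 0.0037, 0.0001] steps 1.9
```

```bash
python3 inch.py '[[0.003,-0.02,0.03,0.003,0.004,0,0.5],[0.003,-0.02,0.06,0.003,0.004,0,0.5],[0.003,-0.02,0.09,0.003,0.004,0,0.5],[0.003,-0.02,0.116,0.003,0.004,0,0.5],[0.003,-0.02,0.116,0.003,0.004,0,0.5],[0.003,-0.02,0.116,0.003,0.004,0,0.5]]' 40
python3 - <<'E'
from h import *
to(T0+TX*.0116+TY*(-.092)+np.array([0,0,.058]),Rt(2.418,.17,.848))
E
```

```text
time: 12.15
eef_pos: [0.6364, 0.2352, 0.0598]
tcp_rot: [0.353, 0.932, 0.079, 0.029]
contact_force: [0.1, 1.4, 1.5]
opening: 0.497
finger_force: 0.0
delta [0.0004, -0.0004, 0.0017, -0.0017, -0.0013, -0.001] steps 0.0
```

```bash
python3 inch.py '[[0,0,0,0,0,0,0],[0,0,0,0,0,0,0],[0,0,0,0,0,0,0],[0,0,0,0,0,0,0],[0,0,0,0,0,0,0],[0,0,0,0,0,0,0]]' 50; python3 inch.py '[[0,0,-0.02,0,0,0,0],[0,0,-0.05,0,0,0,0],[0,0,-0.1,0,0,0,0],[0,0,-0.14,0,0,0,0],[0,0,-0.18,0,0,0,0],[0,0,-0.18,0,0,0,0]]' 50
python3 - <<'E'
from h import *
# well drop pose: tool x along dryer ... options
for a in(1.30,1.30+np.pi,-.27,-.27+np.pi): to((.593,-.06,.2),Rt(a)); print(a)
print(ctrl.get_state()['qpos'])
E
```

```text
time: 12.9
eef_pos: [0.6375, 0.235, 0.0603]
tcp_rot: [0.354, 0.932, 0.08, 0.03]
contact_force: [1.1, 2.4, 5.1]
opening: 0.086
finger_force: 52.3
time: 13.65
eef_pos: [0.6175, 0.2114, 0.2393]
tcp_rot: [0.353, 0.932, 0.079, 0.031]
contact_force: [0.1, 0.4, -0.9]
opening: 0.079
finger_force: 51.4
delta [-0.1616, -0.2228, 0.0018, 0.1527, -0.0937, 1.1135] steps 6.0
1.3
delta [-0.1616, -0.2228, 0.0018, 0.1061, 0.173, -2.0196] steps 10.8
4.441592653589793
delta [-0.1616, -0.2228, 0.0018, 0.0547, -0.2277, 2.6778] steps 14.3
-0.27
delta [-0.1616, -0.2228, 0.0018, 0.1667, 0.04, -0.4542] steps 4.4
2.871592653589793
[ 0.13200964  0.15517461  1.72324118  0.12125238  1.13603514 -0.75761663]
```

Cover 1 is held (opening 0.08). I'll carry it over the well, tilted 25° in the dryer's x direction.

```bash
cat >> h.py <<'E'
W=np.array([.593,-.060,.028]);DX=np.array([.964,-.267,0]);DY=np.array([.267,.964,0])
E
python3 - <<'E'
from h import *
to(W+DX*.023+[0,0,.2],Rt(1.3,.44,-.27))
E
```

```text
delta [-0.1823, -0.2081, -0.024, -0.2407, -0.3346, 1.068] steps 6.1
```

```bash
python3 inch.py '[[-0.182,-0.208,-0.024,-0.241,-0.335,1.068,0],[-0.182,-0.208,-0.024,-0.241,-0.335,1.068,0],[-0.182,-0.208,-0.024,-0.241,-0.335,1.068,0],[-0.182,-0.208,-0.024,-0.241,-0.335,1.068,0],[-0.182,-0.208,-0.024,-0.241,-0.335,1.068,0],[-0.182,-0.208,-0.024,-0.241,-0.335,1.068,0],[-0.182,-0.208,-0.024,-0.241,-0.335,1.068,0],[-0.182,-0.208,-0.024,-0.241,-0.335,1.068,0],[-0.182,-0.208,-0.024,-0.241,-0.335,1.068,0]]'
python3 - <<'E'
from h import *
for z in(.12,.055):to(W+DX*.023+[0,0,z],Rt(1.3,.44,-.27))
c=cam('side'); w=cam('wrist')
a=c['pixels'][100:260,260:420,::-1]
cv2.imwrite('pics/g1.png',np.hstack([cv2.resize(a,(400,400),interpolation=2),w['pixels'][:,120:520,::-1]]))
E
```

```text
time: 14.78
eef_pos: [0.6141, -0.0651, 0.2242]
tcp_rot: [0.777, 0.592, 0.13, 0.172]
contact_force: [-1.1, -0.0, 0.2]
opening: 0.083
finger_force: 51.5
delta [-0.0007, -0.0308, 0.0697, -0.0056, 0.0005, 0.0026] steps 1.2
delta [-0.0006, -0.0582, 0.1286, -0.0056, 0.0005, 0.0026] steps 2.3
```

View pics/g1.png

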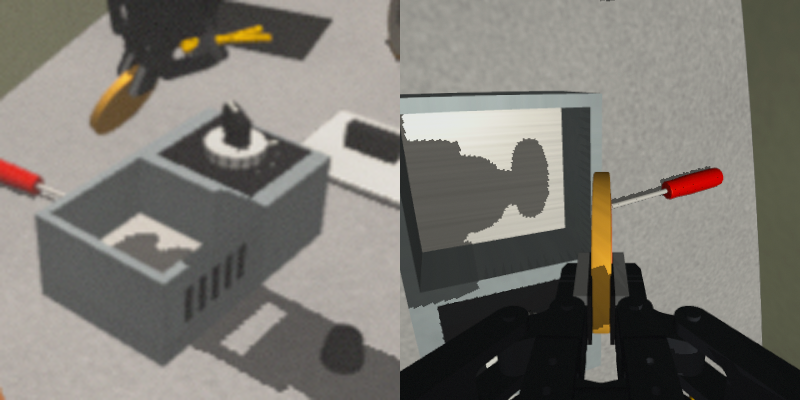

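The side view shows the cover held and tilted above the well, with its lower edge on the far side. Lowering it into the well.

```bash
python3 inch.py '[[0,-0.014,0.03,0,0,0,0],[0,-0.028,0.06,0,0,0,0],[0,-0.042,0.09,0,0,0,0],[0,-0.052,0.113,0,0,0,0],[0,-0.058,0.128,0,0,0,0],[0,-0.058,0.128,0,0,0,0]]'
python3 - <<'E'
from h import *
to(W+DX*.023+[0,0,.05],Rt(1.3,.44,-.27)); to(W-DX*.02+[0,0,.25],Rt(1.3,.44,-.27))
E
```

```text
time: 15.62
eef_pos: [0.6149, -0.0656, 0.0829]
tcp_rot: [0.777, 0.591, 0.13, 0.171]
contact_force: [-0.0, 0.3, -1.7]
opening: 0.078
finger_force: 51.3
delta [-0.0004, -0.0017, 0.0046, -0.0068, 0.0008, 0.0008] steps 0.1
delta [-0.0006, 0.0432, -0.1949, -0.0068, 0.0008, 0.0008] steps 3.2
```

```bash
python3 inch.py '[[0,0,0,0,0,0,0.3],[0,0,0,0,0,0,0.3],[0,0,0,0,0,0,0.3],[0,0,-0.015,0,0,0,0.3],[0,0,-0.03,0,0,0,0.3],[0,0,-0.05,0,0,0,0.3],[0,0,-0.09,0,0,0,0.3],[0,0,-0.14,0,0,0,0.3],[0,0,-0.19,0,0,0,0.5],[0,0,-0.2,0,0,0,0.5]]'
python3 - <<'E'
from h import *
c=cam('side'); w=cam('wrist')
a=c['pixels'][100:260,260:420,::-1]
cv2.imwrite('pics/g2.png',np.hstack([cv2.resize(a,(400,400),interpolation=2),w['pixels'][:,120:520,::-1]]))
to(T0+TX*.0127+TY*(.094)+np.array([0,0,.17]),Rt(2.418,.12,.848))
E
```

```text
time: 16.88
eef_pos: [0.5349, -0.0431, 0.2719]
tcp_rot: [0.776, 0.59, 0.134, 0.176]
contact_force: [0.2, 0.3, -0.1]
opening: 0.498
finger_force: 0.0
delta [0.3778, -0.1712, 0.0274, 0.2858, 0.3109, -1.078] steps 6.7
```

View pics/g2.png

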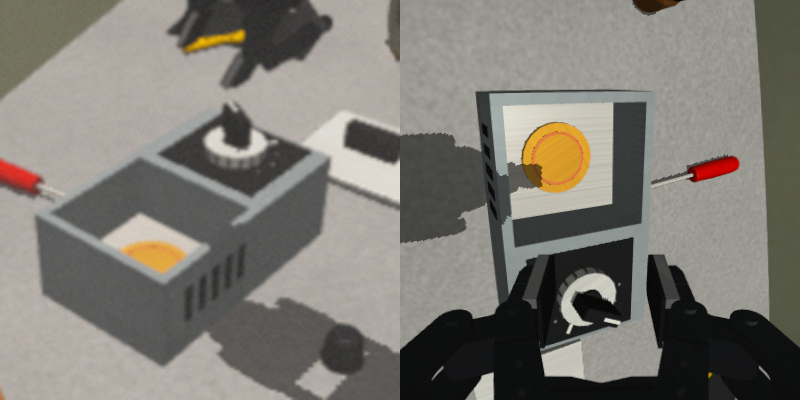

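Cover 1 lies flat in the well (wrist crop (556,157)). Now cover 2.

```bash
python3 inch.py '[[0.378,-0.171,0.027,0.286,0.311,-1.078,0.5],[0.378,-0.171,0.027,0.286,0.311,-1.078,0.5],[0.378,-0.171,0.027,0.286,0.311,-1.078,0.5],[0.378,-0.171,0.027,0.286,0.311,-1.078,0.5],[0.378,-0.171,0.027,0.286,0.311,-1.078,0.5],[0.378,-0.171,0.027,0.286,0.311,-1.078,0.5],[0.378,-0.171,0.027,0.286,0.311,-1.078,0.5],[0.378,-0.171,0.027,0.286,0.311,-1.078,0.5],[0.378,-0.171,0.027,0.286,0.311,-1.078,0.5]]'
python3 - <<'E'
from h import *
to(T0+TX*.0123+TY*(.094)+np.array([0,0,.058]),Rt(2.418,.12,.848))
E
```

```text
time: 18.1
eef_pos: [0.4961, 0.3588, 0.1667]
tcp_rot: [0.354, 0.934, 0.055, 0.018]
contact_force: [1.3, 0.9, 0.0]
opening: 0.499
finger_force: 0.0
delta [-0.0012, -0.0119, 0.108, -0.0052, -0.0051, -0.0008] steps 1.7
```

```bash
python3 inch.py '[[0,-0.012,0.02,0,0,0,0.5],[-0.001,-0.012,0.06,-0.005,-0.005,0,0.5],[-0.001,-0.012,0.09,-0.005,-0.005,0,0.5],[-0.001,-0.012,0.108,-0.005,-0.005,0,0.5],[-0.001,-0.012,0.108,-0.005,-0.005,0,0.5]]'; python3 inch.py '[[0,0,0,0,0,0,0],[0,0,0,0,0,0,0],[0,0,0,0,0,0,0],[0,0,0,0,0,0,0],[0,0,0,0,0,0,0],[0,0,0,0,0,0,0]]' 50; python3 inch.py '[[0,0,-0.02,0,0,0,0],[0,0,-0.05,0,0,0,0],[0,0,-0.1,0,0,0,0],[0,0,-0.14,0,0,0,0],[0,0,-0.18,0,0,0,0],[0,0,-0.18,0,0,0,0]]' 50
python3 - <<'E'
from h import *
to(W+DX*.023+[0,0,.2],Rt(1.3,.44,-.27))
E
```

```text
time: 18.73
eef_pos: [0.4971, 0.3586, 0.0586]
tcp_rot: [0.354, 0.933, 0.056, 0.021]
contact_force: [0.5, -0.0, 0.1]
opening: 0.5
finger_force: 0.0
time: 19.48
eef_pos: [0.4989, 0.3603, 0.0616]
tcp_rot: [0.354, 0.933, 0.058, 0.023]
contact_force: [-0.6, -0.4, 6.8]
opening: 0.079
finger_force: 52.5
time: 20.23
eef_pos: [0.4841, 0.3438, 0.2427]
tcp_rot: [0.353, 0.933, 0.06, 0.024]
contact_force: [0.0, -0.2, -1.0]
opening: 0.081
finger_force: 51.5
delta [-0.3698, -0.2204, -0.0125, -0.2764, -0.3115, 1.0772] steps 6.9
```

```bash
python3 inch.py '[[-0.37,-0.22,-0.0125,-0.276,-0.312,1.077,0],[-0.37,-0.22,-0.0125,-0.276,-0.312,1.077,0],[-0.37,-0.22,-0.0125,-0.276,-0.312,1.077,0],[-0.37,-0.22,-0.0125,-0.276,-0.312,1.077,0],[-0.37,-0.22,-0.0125,-0.276,-0.312,1.077,0],[-0.37,-0.22,-0.0125,-0.276,-0.312,1.077,0],[-0.37,-0.22,-0.0125,-0.276,-0.312,1.077,0],[-0.37,-0.22,-0.0125,-0.276,-0.312,1.077,0],[-0.37,-0.22,-0.0125,-0.276,-0.312,1.077,0],[-0.37,-0.22,-0.0125,-0.276,-0.312,1.077,0]]'
python3 - <<'E'
from h import *
to(W+DX*.023+[0,0,.064],Rt(1.3,.44,-.27))
E
```

```text
time: 21.48
eef_pos: [0.6136, -0.0652, 0.2231]
tcp_rot: [0.777, 0.592, 0.128, 0.172]
contact_force: [0.7, 0.3, -1.1]
opening: 0.085
finger_force: 51.4
delta [0.0001, -0.0534, 0.1197, -0.0072, 0.0035, 0.0034] steps 2.1
```

```bash
python3 inch.py '[[0,-0.014,0.03,0,0,0,0],[0,-0.028,0.06,0,0,0,0],[0,-0.042,0.09,0,0,0,0],[0,-0.05,0.11,0,0,0,0],[0,-0.053,0.119,0,0,0,0],[0,-0.053,0.119,0,0,0,0]]'; python3 inch.py '[[0,0,0,0,0,0,0.3],[0,0,0,0,0,0,0.3],[0,0,0,0,0,0,0.3],[0,0,-0.015,0,0,0,0.3],[0,0,-0.03,0,0,0,0.3],[0,0,-0.05,0,0,0,0.3],[0,0,-0.09,0,0,0,0.3],[0,0,-0.14,0,0,0,0.3],[0,0,-0.19,0,0,0,0.5],[0,0,-0.2,0,0,0,0.5]]'
python3 - <<'E'
from h import *
import pickle
c=cam('side'); w=cam('wrist');s=cam('scene');pickle.dump([w,s,c],open('g3.pkl','wb'))
cv2.imwrite('pics/g3.png',np.hstack([cv2.resize(s['pixels'][100:260,215:375,::-1],(400,400),interpolation=2),w['pixels'][:,120:520,::-1]]))
E
```

```text
time: 22.22
eef_pos: [0.6161, -0.0669, 0.0937]
tcp_rot: [0.777, 0.592, 0.129, 0.173]
contact_force: [-0.1, -0.4, 0.1]
opening: 0.081
finger_force: 51.5
time: 23.48
eef_pos: [0.5359, -0.0444, 0.2817]
tcp_rot: [0.776, 0.591, 0.132, 0.177]
contact_force: [-0.0, -0.9, 0.7]
opening: 0.498
finger_force: 0.0
```

View pics/g3.png

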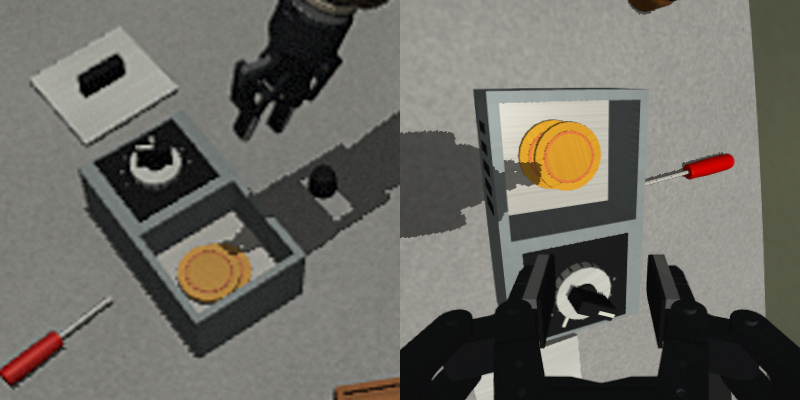

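Both covers lie in the well (wrist crop (545,158) and (567,155)); the lid in the scene crop is at about (105,85). That was my last allowed picture view, so from here I work numerically.

Run:
```python
from h import *
to((.42,-.387,.33),Rt(-.23))
```

```text
delta [-0.3612, 0.005, -0.056, 0.3501, -0.3295, 1.5046] steps 8.4
```

```bash
python3 inch.py '[[-0.361,0.005,-0.056,0.35,-0.33,1.505,1],[-0.361,0.005,-0.056,0.35,-0.33,1.505,1],[-0.361,0.005,-0.056,0.35,-0.33,1.505,1],[-0.361,0.005,-0.056,0.35,-0.33,1.505,1],[-0.361,0.005,-0.056,0.35,-0.33,1.505,1],[-0.361,0.005,-0.056,0.35,-0.33,1.505,1],[-0.361,0.005,-0.056,0.35,-0.33,1.505,1],[-0.361,0.005,-0.056,0.35,-0.33,1.505,1],[-0.361,0.005,-0.056,0.35,-0.33,1.505,1],[-0.361,0.005,-0.056,0.35,-0.33,1.505,1]]'
cat > lid.py <<'E'
from h import *
def lid(c):
    P=c['pixels']; h=cv2.cvtColor(P,cv2.COLOR_RGB2HSV)
    m=cv2.inRange(h,(0,0,150),(180,40,255)); m=cv2.morphologyEx(m,cv2.MORPH_CLOSE,np.ones((5,5)));m=cv2.morphologyEx(m,cv2.MORPH_OPEN,np.ones((5,5)))
    for q in sorted(cv2.findContours(m,0,2)[0],key=cv2.contourArea)[::-1][:4]:
        if cv2.contourArea(q)<1500: continue
        W3=np.array([onz(c,u,.012)[:2] for u in q[:,0]],np.float32); r=cv2.minAreaRect(W3*1000); print('plate area',cv2.contourArea(q),'c,size,ang',np.round(r[0],1),np.round(r[1],1),round(r[2],2),'box',cv2.boundingRect(q))
        k=np.zeros_like(m); cv2.drawContours(k,[cv2.convexHull(q)],-1,255,-1)
        d=cv2.inRange(h,(0,0,0),(180,255,70))&k
        for g in cv2.findContours(d,0,2)[0]:
            if cv2.contourArea(g)>200:
                G=np.array([onz(c,u,.046)[:2] for u in g[:,0]],np.float32); rr=cv2.minAreaRect(G*1000); print('  handle@46',np.round(rr[0],1),np.round(rr[1],1),round(rr[2],2),cv2.minAreaRect(g)[0])
E
python3 - <<'E'
from lid import *
import pickle
c=cam('wrist','l1');pickle.dump(c,open('l1.pkl','wb'));lid(c)
E
```

```text
time: 24.88
eef_pos: [0.4201, -0.387, 0.3268]
tcp_rot: [0.993, -0.115, -0.002, -0.002]
contact_force: [-0.0, 0.0, 0.2]
opening: 1.002
finger_force: 0.0
plate area 5805.5 c,size,ang [ 472.6 -399.6] [148.2 118.4] 77.55 box (261, 56, 119, 96)
  handle@46 [ 462.7 -397.4] [19.4 51.9] 76.41 (320.0, 115.0)
```

Run:
```python
from h import *
c=np.load('l1.pkl',allow_pickle=True);P=c['pixels']
print([(v,P[v,300].tolist()) for v in range(40,260,6)])
print([(v,P[v,322].tolist()) for v in range(76,220,5)])
```

```text
[(40, [131, 129, 125]), (46, [134, 133, 127]), (52, [135, 133, 128]), (58, [199, 202, 205]), (64, [199, 203, 205]), (70, [199, 203, 205]), (76, [200, 203, 204]), (82, [200, 204, 204]), (88, [199, 204, 202]), (94, [200, 204, 202]), (100, [201, 205, 202]), (106, [201, 205, 201]), (112, [128, 129, 124]), (118, [85, 85, 80]), (124, [85, 85, 81]), (130, [84, 85, 80]), (136, [84, 85, 80]), (142, [86, 85, 81]), (148, [201, 203, 194]), (154, [202, 205, 195]), (160, [201, 205, 195]), (166, [86, 86, 82]), (172, [87, 87, 82]), (178, [87, 88, 82]), (184, [65, 64, 61]), (190, [66, 66, 64]), (196, [62, 62, 59]), (202, [65, 63, 61]), (208, [65, 65, 62]), (214, [66, 66, 63]), (220, [66, 66, 62]), (226, [77, 76, 73]), (232, [134, 132, 127]), (238, [135, 134, 128]), (244, [133, 133, 127]), (250, [139, 138, 132]), (256, [139, 137, 132])]
[(76, [200, 204, 206]), (81, [187, 191, 192]), (86, [89, 88, 84]), (91, [89, 89, 84]), (96, [11, 10, 10]), (101, [12, 12, 12]), (106, [11, 11, 12]), (111, [16, 15, 15]), (116, [12, 12, 12]), (121, [11, 10, 11]), (126, [11, 12, 12]), (131, [11, 12, 13]), (136, [12, 12, 12]), (141, [10, 9, 9]), (146, [7, 6, 6]), (151, [9, 9, 9]), (156, [202, 205, 194]), (161, [202, 205, 193]), (166, [203, 205, 195]), (171, [202, 204, 194]), (176, [202, 205, 193]), (181, [61, 61, 58]), (186, [66, 65, 63]), (191, [67, 65, 63]), (196, [64, 64, 61]), (201, [65, 64, 62]), (206, [64, 63, 60]), (211, [121, 120, 115]), (216, [135, 133, 127])]
```

Run:
```python
from h import *
c=np.load('l1.pkl',allow_pickle=True);P=c['pixels']
g=P.max(2)
m=((g<35)*255).astype(np.uint8); m[:60]=0;m[200:]=0;m[:,:270]=0;m[:,370:]=0
q=max(cv2.findContours(m,0,2)[0],key=cv2.contourArea)
for z in(.046,.04):
    G=np.array([onz(c,u,z)[:2] for u in q[:,0]],np.float32); r=cv2.minAreaRect(G*1000); print('handle',z,np.round(r[0],1),np.round(r[1],1),round(r[2],2),cv2.minAreaRect(q)[0])
X=np.array([.976,-.218]);Y=np.array([.218,.976])
for v in(55.5,181): 
    for u in((320,v),):p=onz(c,u,.012)[:2];print('edge',v,p.round(4))
# lateral edges at rows in sunlight
for v in(70,100,160,172):
    row=g[v].astype(int); i=np.flatnonzero(row>170); i=i[(i>230)&(i<420)]; print(v,i.min(),i.max(),onz(c,(i.min(),v),.012)[:2].round(4),onz(c,(i.max(),v),.012)[:2].round(4))
# height of handle: two views w/ w1 handle centroid
w=np.load('w1.pkl',allow_pickle=True);gw=w['pixels'].max(2);mw=((gw<35)*255).astype(np.uint8);mw[:200]=0;mw[275:]=0;mw[:,:420]=0;mw[:,475:]=0
qw=max(cv2.findContours(mw,0,2)[0],key=cv2.contourArea);print(cv2.boundingRect(qw),tri(c,cv2.minAreaRect(q)[0],w,cv2.minAreaRect(qw)[0]))
```

```text
handle 0.046 [ 453.1 -395.2] [18.9 69.3] 77.2 (320.0, 123.0)
handle 0.04 [ 452.4 -395. ] [19.2 70.3] 77.2 (320.0, 123.0)
edge 55.5 [ 0.5306 -0.4131]
edge 181 [ 0.3736 -0.3762]
70 262 378 [ 0.5308 -0.3386] [ 0.4978 -0.4798]
100 264 377 [ 0.495  -0.3311] [ 0.4621 -0.4719]
160 298 375 [ 0.409  -0.3541] [ 0.3854 -0.4552]
172 311 374 [ 0.3888 -0.3672] [ 0.3693 -0.4509]
(427, 213, 42, 47) (array([ 0.45233254, -0.39478679,  0.0299222 ]), np.float64(0.00035925484045705545))
```

Run:
```python
from h import *
to((.4525,-.395,.10),Rt(-.223));to((.4525,-.395,.02),Rt(-.223))
```

```text
delta [0.0343, 0.0011, 0.2272, -0.0021, 0.004, -0.0064] steps 3.7
delta [0.0346, 0.0012, 0.3072, -0.0021, 0.004, -0.0064] steps 4.9
```

```bash
python3 inch.py '[[0.034,0.001,0.06,0,0.004,-0.006,0.6],[0.034,0.001,0.12,0,0.004,-0.006,0.6],[0.034,0.001,0.18,0,0.004,-0.006,0.6],[0.034,0.001,0.23,0,0.004,-0.006,0.6],[0.034,0.001,0.26,0,0.004,-0.006,0.6],[0.034,0.001,0.285,0,0.004,-0.006,0.6],[0.034,0.001,0.3,0,0.004,-0.006,0.6],[0.034,0.001,0.305,0,0.004,-0.006,0.6],[0.034,0.001,0.305,0,0.004,-0.006,0.6]]'
python3 - <<'E'
from h import *
to((.4525,-.395,.02),Rt(-.223))
E
```

```text
time: 26.05
eef_pos: [0.4532, -0.3959, 0.0252]
tcp_rot: [0.994, -0.112, 0.002, 0.001]
contact_force: [0.6, -0.1, -0.0]
opening: 0.601
finger_force: 0.0
delta [-0.0009, -0.0008, 0.0052, 0.0008, -0.0035, -0.0011] steps 0.1
```

```bash
python3 inch.py '[[0,0,0.003,0,0,0,0.6],[0,0,0.003,0,0,0,0],[0,0,0.003,0,0,0,0],[0,0,0.003,0,0,0,0],[0,0,0.003,0,0,0,0],[0,0,0.003,0,0,0,0],[0,0,0.003,0,0,0,0]]' 90; python3 inch.py '[[0,0,-0.03,0,0,0,0],[0,0,-0.06,0,0,0,0],[0,0,-0.1,0,0,0,0],[0,0,-0.16,0,0,0,0],[0,0,-0.2,0,0,0,0],[0,0,-0.2,0,0,0,0]]' 90
python3 - <<'E'
from h import *
to(W+[0,0,.2],Rt(-.27))
E
```

```text
time: 26.92
eef_pos: [0.4533, -0.396, 0.0227]
tcp_rot: [0.994, -0.112, 0.002, 0.001]
contact_force: [-0.9, 1.2, 5.9]
opening: 0.216
finger_force: 91.2
time: 27.68
eef_pos: [0.4534, -0.397, 0.2251]
tcp_rot: [0.994, -0.112, 0.004, 0.003]
contact_force: [0.4, -0.0, -3.2]
opening: 0.215
finger_force: 90.2
delta [0.0611, -0.3596, -0.0041, 0.0048, -0.0086, 0.0455] steps 5.8
```

Run:
```python
from h import *
c5=np.load('w5.pkl',allow_pickle=True);g3=np.load('g3.pkl',allow_pickle=True)
print(c5['pixels'][75,300:325:3].tolist(), c5['pixels'][100,250:270:3].tolist())
for n,c in(('w5',c5),('g3w',g3[0]),('g3s',g3[1]),('side',g3[2])):
    h=cv2.cvtColor(c['pixels'],cv2.COLOR_RGB2HSV)
    m=cv2.inRange(h,(88,20,110),(112,80,220)) 
    q=max(cv2.findContours(m,0,2)[0],key=cv2.contourArea); print(n,cv2.contourArea(q),cv2.boundingRect(q))
    cs,hi=cv2.findContours(m,cv2.RETR_CCOMP,2)
    for q,hh in zip(cs,hi[0]):
        if cv2.contourArea(q)>300:
            r=cv2.minAreaRect(np.array([onz(c,u,.1)[:2]*1000 for u in q[:,0]],np.float32)); print('  hole' if hh[3]>=0 else '  outer',np.round(r[0],1),np.round(r[1],1),round(r[2],1))
```

```text
[[155, 158, 153], [167, 177, 174], [169, 179, 176], [169, 179, 176], [169, 180, 176], [171, 181, 179], [167, 177, 174], [116, 123, 120], [63, 62, 60]] [[150, 148, 142], [155, 162, 158], [157, 167, 164], [159, 168, 166], [159, 169, 166], [162, 172, 169], [162, 171, 168]]Traceback (most recent call last):
  File "<stdin>", line 7, in <module>
ValueError: max() iterable argument is empty
```

Run:
```python
from h import *
c5=np.load('w5.pkl',allow_pickle=True);g3=np.load('g3.pkl',allow_pickle=True)
for n,c,vm in(('w5',c5,125),('w5s',c5,75),('g3w',g3[0],120),('g3w',g3[0],140),('g3s',g3[1],110),('side',g3[2],150)):
    P=c['pixels'].astype(int); m=((P[...,1]-P[...,0]>=5)&(P.max(2)>vm)&(P.max(2)<200)).astype(np.uint8)*255
    m=cv2.morphologyEx(m,cv2.MORPH_CLOSE,np.ones((3,3)))
    cs,hi=cv2.findContours(m,cv2.RETR_CCOMP,2); print(n,vm)
    for q,hh in zip(cs,hi[0]):
        if cv2.contourArea(q)>500:
            r=cv2.minAreaRect(np.array([onz(c,u,.1)[:2]*1000 for u in q[:,0]],np.float32)); print('  hole' if hh[3]>=0 else '  outer',np.round(r[0],1),np.round(r[1],1),round(r[2],1),cv2.boundingRect(q))
```

```text
w5 125
  outer [ 489.9 -183.6] [98.8 30. ] 77.1 (314, 224, 52, 64)
  outer [ 577.1 -118.6] [270. 160.] 74.5 (248, 38, 209, 229)
w5s 75
  outer [ 490.9 -183.2] [100.   31.8] 77.1 (314, 223, 53, 65)
  outer [519.9 -90.3] [64.6 34.6] 74.6 (285, 172, 48, 45)
  outer [ 577.2 -118.9] [270.5 160. ] 74.6 (248, 38, 209, 230)
g3w 120
  outer [ 576.8 -118.3] [269.3 159.7] 74.4 (206, 89, 163, 231)
g3w 140
  outer [ 576.9 -118.3] [269.3 159.4] 74.4 (206, 90, 163, 230)
g3s 110
  outer [ 577.6 -116. ] [269. 160.] 74.3 (247, 144, 89, 85)
side 150
```

```bash
python3 inch.py '[[0.061,-0.36,-0.004,0.005,-0.009,0.046,0],[0.061,-0.36,-0.004,0.005,-0.009,0.046,0],[0.061,-0.36,-0.004,0.005,-0.009,0.046,0],[0.061,-0.36,-0.004,0.005,-0.009,0.046,0],[0.061,-0.36,-0.004,0.005,-0.009,0.046,0],[0.061,-0.36,-0.004,0.005,-0.009,0.046,0],[0.061,-0.36,-0.004,0.005,-0.009,0.046,0],[0.061,-0.36,-0.004,0.005,-0.009,0.046,0],[0.061,-0.36,-0.004,0.005,-0.009,0.046,0]]'
python3 - <<'E'
from h import *
to((.5935,-.0607,.135),Rt(-.2705))
c=cam('wrist','l2');P=c['pixels']
# check lid yaw/pose in hand: plate at z = tcp-.0107
z=ctrl.get_state()['eef_pos'][2]-.0227+.012
m=((P.min(2)>170)*255).astype(np.uint8)
q=max(cv2.findContours(m,0,2)[0],key=cv2.contourArea);print(cv2.contourArea(q),cv2.boundingRect(q))
r=cv2.minAreaRect(np.array([onz(c,u,z)[:2]*1000 for u in cv2.convexHull(q)[:,0]],np.float32));print(np.round(r[0],1),np.round(r[1],1),r[2])
E
```

```text
time: 28.8
eef_pos: [0.591, -0.0592, 0.2243]
tcp_rot: [0.991, -0.136, -0.004, -0.003]
contact_force: [0.1, 0.1, -2.7]
opening: 0.214
finger_force: 90.2
delta [0.0035, 0.0011, 0.0893, -0.0042, 0.0086, -0.0017] steps 1.4
28222.0 (153, 95, 379, 224)
[607.7 -78.1] [170.9 115. ] 74.50077819824219
```

Run:
```python
from h import *
c=cam('wrist','l3');P=c['pixels'];s=ctrl.get_state();p=s['eef_pos'];R0=R.from_quat(s['tcp_rot'])
m=((P.min(2)>185)*255).astype(np.uint8); m=cv2.morphologyEx(m,cv2.MORPH_OPEN,np.ones((5,5)))
q=max(cv2.findContours(m,0,2)[0],key=cv2.contourArea)
for u in cv2.approxPolyDP(q,6,True)[:,0]: print(u, (R0.inv().apply(onz(c,u,p[2]-.0107)-p)*1000).round(1))
for v in (150,200): print(v,[(u,P[v,u].tolist()) for u in range(140,560,14)])
```

```text
[183  99] [ 77.1 -57.6  10.4]
[198 226] [ 17.8 -57.7  10.8]
[224 224] [ 18.9 -44.9  10.8]
[223 157] [ 51.7 -42.3  10.5]
[230 150] [ 54.8 -38.9  10.5]
[274 160] [ 50.2 -19.4  10.4]
[405 160] [50.3 39.5 10.2]
[406 151] [54.4 39.6 10.1]
[407 158] [51.3 40.3 10.2]
[438 161] [50.  54.5 10.1]
[459 149] [55.5 63.5 10. ]
[471 150] [55.1 69.1 10. ]
[479 169] [46.4 74.  10. ]
[483  97] [78.2 71.3  9.8]
150 [(140, [145, 144, 137]), (154, [147, 145, 140]), (168, [210, 209, 198]), (182, [206, 204, 194]), (196, [203, 203, 192]), (210, [202, 202, 191]), (224, [198, 199, 187]), (238, [205, 206, 195]), (252, [205, 206, 196]), (266, [210, 209, 198]), (280, [209, 208, 197]), (294, [205, 205, 194]), (308, [207, 207, 196]), (322, [212, 212, 199]), (336, [209, 209, 197]), (350, [204, 203, 192]), (364, [211, 211, 200]), (378, [207, 205, 194]), (392, [206, 206, 195]), (406, [199, 197, 188]), (420, [204, 204, 193]), (434, [208, 209, 197]), (448, [209, 208, 196]), (462, [206, 207, 196]), (476, [201, 201, 190]), (490, [67, 68, 64]), (504, [26, 28, 27]), (518, [30, 28, 29]), (532, [27, 27, 27]), (546, [26, 27, 27])]
200 [(140, [145, 143, 138]), (154, [146, 145, 139]), (168, [205, 203, 192]), (182, [203, 202, 191]), (196, [206, 206, 194]), (210, [204, 203, 192]), (224, [203, 203, 192]), (238, [94, 93, 88]), (252, [96, 95, 90]), (266, [93, 93, 88]), (280, [93, 93, 89]), (294, [93, 93, 88]), (308, [9, 9, 8]), (322, [9, 8, 7]), (336, [8, 8, 8]), (350, [94, 94, 88]), (364, [98, 97, 92]), (378, [93, 92, 87]), (392, [96, 96, 91]), (406, [96, 96, 91]), (420, [95, 95, 90]), (434, [96, 96, 90]), (448, [96, 96, 90]), (462, [91, 91, 86]), (476, [197, 197, 187]), (490, [8, 9, 8]), (504, [7, 6, 7]), (518, [28, 29, 29]), (532, [24, 24, 25]), (546, [26, 25, 27])]
```

Run:
```python
from h import *
c=cam('wrist','l4');P=c['pixels'];s=ctrl.get_state();p=s['eef_pos'];R0=R.from_quat(s['tcp_rot']);g=P.max(2)
f=lambda u,v,dz:(R0.inv().apply(onz(c,(u,v),p[2]+dz)-p)*1000).round(1)[:2]
for v in(110,130,150,170):
    i=np.flatnonzero(g[v]>175);i=i[(i>130)&(i<500)]; print('plate',v,i.min(),i.max(),f(i.min()-.5,v,-.0107),f(i.max()+.5,v,-.0107))
for v in(180,200,215):
    i=np.flatnonzero(g[v]<40);i=i[(i>290)&(i<360)]; print('handle',v,i.min(),i.max(),f(i.min()-.5,v,.0233),f(i.max()+.5,v,.0233))
col=g[:,240].astype(int);i=np.flatnonzero(col>175);print('far edge',i.min(),f(240,i.min()-.5,-.0107))
```

```text
plate 110 154 487 [ 72.7 -71.2] [72.8 74.2]
plate 130 157 484 [ 64.  -71.1] [64.1 74.1]
plate 150 160 481 [ 55.1 -71.1] [55.2 74. ]
plate 170 163 499 [ 45.7 -71. ] [46. 84.]Traceback (most recent call last):
  File "<stdin>", line 7, in <module>
    return umr_minimum(a, axis, None, out, keepdims, initial, where)
ValueError: zero-size array to reduction operation minimum which has no identity
```

Run:
```python
from h import *
for z in(.128,.117):to((.5928,-.0605,z),Rt(-.2705))
```

```text
delta [0.0021, 0.0013, 0.0976, -0.0046, 0.0065, -0.0019] steps 1.6
delta [0.0022, 0.0014, 0.1086, -0.0046, 0.0065, -0.0019] steps 1.7
```

```bash
python3 inch.py '[[0.002,0.001,0.03,-0.005,0.007,-0.002,0],[0.002,0.001,0.06,-0.005,0.007,-0.002,0],[0.002,0.001,0.08,-0.005,0.007,-0.002,0],[0.002,0.001,0.093,-0.005,0.007,-0.002,0],[0.002,0.001,0.093,-0.005,0.007,-0.002,0],[0.002,0.001,0.093,-0.005,0.007,-0.002,0]]'
python3 - <<'E'
from h import *
for z in(.117,):to((.5928,-.0605,z),Rt(-.2705))
E
```

```text
time: 29.7
eef_pos: [0.5941, -0.0593, 0.1342]
tcp_rot: [0.991, -0.134, 0.002, 0.0]
contact_force: [-0.9, -1.0, -2.2]
opening: 0.215
finger_force: 90.1
delta [-0.0009, 0.0015, 0.0172, 0.0003, -0.0031, 0.002] steps 0.3
```

```bash
python3 inch.py '[[-0.0005,0.0008,0.004,0,0,0,0],[-0.0005,0.0008,0.008,0,0,0,0],[-0.0005,0.0008,0.012,0,0,0,0],[-0.0005,0.0008,0.015,0,0,0,0],[-0.0005,0.0008,0.017,0,0,0,0],[-0.0005,0.0008,0.017,0,0,0,0]]'
```

```text
time: 30.45
eef_pos: [0.5928, -0.0597, 0.1167]
tcp_rot: [0.991, -0.134, 0.001, 0.0]
contact_force: [-1.3, 0.4, 1.1]
opening: 0.215
finger_force: 90.8
```

```bash
python3 inch.py '[[0,0,0.001,0,0,0,0],[0,0,0.001,0,0,0,0.5],[0,0,0.001,0,0,0,0.5],[0,0,0.001,0,0,0,0.5],[0,0,-0.03,0,0,0,0.5],[0,0,-0.07,0,0,0,0.5],[0,0,-0.12,0,0,0,0.5],[0,0,-0.18,0,0,0,0.5],[0,0,-0.2,0,0,0,0.5]]'
python3 - <<'E'
from h import *
to((.5569-.02,-.1907+.03,.36),Rt(-.27))
to((.51,-.11,.36),Rt(.848))
E
```

```text
time: 31.58
eef_pos: [0.594, -0.06, 0.3214]
tcp_rot: [0.991, -0.134, 0.005, 0.001]
contact_force: [0.1, -0.3, -0.8]
opening: 0.5
finger_force: 0.0
delta [-0.0279, 0.1123, -0.0388, 0.0004, -0.0096, 0.0016] steps 2.0
delta [-0.0673, 0.0705, -0.0392, 0.0057, -0.0083, -1.1164] steps 5.9
```

```bash
python3 inch.py '[[-0.03,0.07,-0.04,0,-0.009,0,0.5],[-0.03,0.07,-0.04,0,-0.009,0,0.5],[-0.03,0.07,-0.04,0,-0.009,0,0.5],[-0.03,0.07,-0.04,0,-0.009,0,0.5]]'
python3 - <<'E'
from h import *
import pickle
d=[cam('wrist','k1'),cam('scene'),cam('side')];pickle.dump(d,open('k1.pkl','wb'))
c=d[0]; print(proj(c,[[.593,-.0606,.106],[.5569,-.1907,.149],[.5569,-.1907,.115]]).round(0))
for n,c in zip('wsd',d):
    P=c['pixels'];m=((P.min(2)>165)*255).astype(np.uint8);m=cv2.morphologyEx(m,cv2.MORPH_OPEN,np.ones((3,3)))
    for q in cv2.findContours(m,0,2)[0]:
        if cv2.contourArea(q)>300:
            r=cv2.minAreaRect(np.array([onz(c,u,.106)[:2]*1000 for u in q[:,0]],np.float32)); print(n,cv2.contourArea(q),cv2.boundingRect(q),np.round(r[0],1),np.round(r[1],1),round(r[2],1))
E
```

```text
time: 32.08
eef_pos: [0.5447, -0.1184, 0.3541]
tcp_rot: [0.991, -0.134, -0.005, -0.001]
contact_force: [0.7, -0.1, -0.2]
opening: 0.501
finger_force: 0.0
[[258. 129.]
 [385. 135.]
 [380. 130.]]
w 580.5 (303, 164, 22, 33) [ 518.5 -104.4] [25. 39.] 73.7
w 14380.5 (187, 54, 138, 143) [592.1 -61.1] [146.1 157.8] 74.6
d 1491.0 (277, 158, 76, 53) [592.9 -59.1] [149.4 164.3] 74.6
```

The lid measures centred at (0.592,-0.061) against the well at (0.593,-0.0606), with matching size and angle, so it is seated. Now the knob angle, numerically.

Run:
```python
from h import *
d=np.load('k1.pkl',allow_pickle=True);c=d[0];P=c['pixels'];g=P.max(2)
print('\n'.join(''.join('#' if x<35 else '+' if x<110 else '.' if x<175 else 'W' for x in g[v,342:430:1]) for v in range(92,182,2)))
```

```text
++++++++++++++++++++++++++++++++++++++++++++++++++++++++++++++++++++++++++++++++++++++++
++++++++++++++++++++++++++++++++++++++++++++++++++++++++..++++++++++++++++++++++++++++++
++++++++++++++++++++++++++++++++++++++++++++++++++++++++++++++++++++++++++++++++++++++++
++++++++++++++++++++++++++++++++++++++++++++++++++++++++++++++++++++++++++++++++++++++++
+++++++++++++++++++++++++++++++++++++...+++++++++++++++++++++++++++++++++++++++++++++++.
#####+###++++##+++++++++++#++...WWWWWWWWWWWWWWWW..+++++++++++++++++++++++++++++++++++++.
######################+++..WWWWWWWWWWWWWWWWWWWWWWWWW..+++++++++++++++++++++++++++++++++.
####################++++.++++....WW..WWWWWWWW.+++....+++++##+++++++++++++++++++++++++++.
##################+++++++++++++++++++..+.WW..++++++++++++..++++++++++..++++++++++++++++.
################+++++++++++++++++++++++++..+++++++++++++++.W.++++++++++++++++++++++++++.
##############++++++++++++++++++++++++++++++#####+++++++..WWWW.+++++++++++++++++++++++..
#############++++++++++++++++++++++++++++++##########+++...WWWW.++++++++++++++++++++++..
############++++++++++++++++++++
[... 2204 characters left out ...]
############################+#######++++++++++++++++++++++++###+#####++......
########+++++##+++###+######++################++++++++++++++++++++++++#+++######+.......
#######++++++++++++++++++#+++###############++++++++++++++++++++++++###++##++###+.......
+++++++++++++++++++++++++++++################++++++++++++++++++++###++#++#+####++.......
++++++++++++++++++++++++++++################++++++++++++++++##+++##++#+########+........
+++++++++++++++++++++++++++++###############++++++++++++++++++##++++##+########+........
+++++++++++++++++++++++++++################+++++++++++++++++++++++++##+#++#####+........
............................+++++++++++++++........................+....................
```

Run:
```python
from h import *
d=np.load('k1.pkl',allow_pickle=True);c=d[0];g=c['pixels'].max(2)
for v in range(106,142): print(v,g[v,374:406].tolist())
A=np.array([.5569,-.1907])
def ang(u,z):
    q=onz(c,u,z)[:2]-A; return np.linalg.norm(q).round(4),(-.2705-np.arctan2(q[1],q[0])).round(3)
print('mark',ang((413,144),.1))
```

```text
106 [115, 210, 204, 162, 172, 210, 210, 211, 210, 210, 210, 210, 200, 152, 91, 88, 88, 124, 172, 172, 150, 88, 87, 95, 88, 46, 28, 32, 43, 43, 42, 41]
107 [102, 158, 151, 90, 120, 211, 203, 162, 174, 211, 210, 210, 190, 90, 92, 89, 88, 90, 91, 89, 88, 88, 88, 89, 84, 78, 62, 36, 51, 47, 41, 42]
108 [92, 90, 88, 90, 105, 159, 151, 88, 124, 210, 201, 163, 151, 89, 91, 90, 88, 89, 91, 89, 89, 88, 88, 88, 89, 127, 143, 90, 66, 57, 43, 41]
109 [91, 90, 89, 88, 90, 90, 88, 89, 124, 210, 192, 87, 88, 89, 90, 91, 88, 88, 91, 91, 88, 87, 88, 88, 88, 130, 177, 161, 105, 59, 43, 43]
110 [90, 91, 89, 87, 91, 91, 89, 89, 105, 159, 147, 85, 76, 70, 71, 84, 90, 89, 90, 91, 89, 88, 87, 87, 88, 89, 152, 200, 167, 101, 42, 42]
111 [91, 91, 90, 88, 88, 91, 89, 88, 89, 88, 86, 71, 43, 27, 29, 53, 70, 81, 89, 91, 90, 88, 87, 89, 87, 88, 151, 208, 203, 157, 67, 42]
112 [90, 91, 90, 89, 88, 89, 90, 88, 90, 89, 82, 43, 7, 7, 7, 11, 27, 51, 69, 83, 90, 88, 86, 88, 120, 159, 181, 209, 209, 192, 127, 42]
113 [90, 92, 90, 89, 86, 89, 90, 88, 89, 86, 70, 14, 6, 9, 8, 7, 7, 12, 30, 54, 70, 82, 88, 87, 145, 192, 1
[... 3117 characters left out ...]
, 12, 13, 10, 10, 10, 8, 14, 39, 82, 86, 85, 115, 195, 211, 210, 204, 205, 209, 208, 205, 201]
138 [8, 9, 9, 14, 13, 11, 14, 12, 12, 11, 11, 12, 9, 10, 14, 13, 8, 22, 65, 88, 86, 86, 118, 206, 209, 210, 205, 204, 207, 208, 206, 202]
139 [5, 10, 11, 13, 10, 14, 12, 13, 10, 11, 11, 11, 10, 11, 11, 10, 16, 51, 85, 88, 87, 85, 117, 204, 208, 211, 207, 201, 205, 209, 207, 204]
140 [12, 12, 11, 12, 14, 14, 14, 12, 11, 12, 12, 11, 10, 9, 10, 13, 37, 84, 88, 88, 88, 86, 116, 203, 206, 210, 208, 203, 204, 207, 207, 196]
141 [11, 12, 11, 14, 9, 12, 9, 10, 9, 13, 10, 9, 12, 11, 10, 18, 68, 88, 87, 88, 88, 86, 115, 203, 205, 208, 208, 205, 203, 206, 207, 187]
mark (np.float64(0.0455), np.float64(1.972))
```

Run:
```python
from h import *
d=np.load('k1.pkl',allow_pickle=True);c=d[0];g=c['pixels'].max(2).astype(int)
sub=g[116:136,384:400];vv,uu=np.nonzero((sub>60)&(sub<110))
# keep pixels near the line
k=[(u+384,v+116) for v,u in zip(vv,uu) if abs((u+384)-(396.5-(v+116-117.5)*.576))<3.5]
Q=np.array([onz(c,u,.148)[:2]*1000 for u in k],np.float32)
m=Q.mean(0);_,_,V=np.linalg.svd(Q-m);a=V[0]; a*=np.sign(a@np.array([.96,-.27])) 
print(m,len(k),'dir',a,'angle cw',-.2705-np.arctan2(a[1],a[0]),'ext',(Q-m)@a@np.ones(1) if 0 else (((Q-m)@a).min(),((Q-m)@a).max()))
A=np.array([556.9,-190.7]);t=(A-m);print('axis along',t@a,'perp',t@np.array([-a[1],a[0]]))
to((.5569,-.1907,.2),Rt(-.2705-.3))
```

```text
[ 564.5818  -199.37149] 85 dir [ 0.68798393 -0.72572595] angle cw 0.54158896 ext (np.float32(-10.125899), np.float32(10.207002))
axis along -11.578071740905967 perp 0.3909738608166576
delta [0.0323, 0.0668, 0.154, 0.0014, 0.0106, 0.3032] steps 2.7
```

The timer stands at 0.54 rad, and the axis is confirmed (pointer tip at 21.8 mm). I'll grip with tool x along the bar at 2.33 rad, so the wrist has range to turn clockwise.

```bash
python3 inch.py '[[0,0,0,0,0,-0.4,0.4],[0,0,0,0,0,-0.4,0.4],[0,0,0,0,0,-0.8,0.4],[0,0,0,0,0,-0.8,0.4],[0,0,0,0,0,-1.3,0.4],[0,0,0,0,0,-1.3,0.4],[0,0,0,0,0,-1.3,0.4],[0,0,0,0,0,-1.3,0.4]]'
python3 - <<'E'
from h import *
to((.5569,-.1907,.2),Rt(2.33))
E
```

```text
time: 33.22
eef_pos: [0.545, -0.1184, 0.3551]
tcp_rot: [0.87, 0.493, -0.003, -0.003]
contact_force: [-0.9, -1.0, 0.0]
opening: 0.396
finger_force: 0.0
delta [-0.0555, 0.0488, 0.1548, -0.0095, -0.0037, -1.2995] steps 6.9
```

```bash
python3 inch.py '[[-0.055,0.049,0.03,-0.009,-0.004,-1.3,0.4],[-0.055,0.049,0.06,-0.009,-0.004,-1.3,0.4],[-0.055,0.049,0.1,-0.009,-0.004,-1.3,0.4],[-0.055,0.049,0.13,-0.009,-0.004,-1.3,0.4],[-0.055,0.049,0.155,-0.009,-0.004,-1.3,0.4],[-0.055,0.049,0.155,-0.009,-0.004,-1.3,0.4],[-0.055,0.049,0.155,-0.009,-0.004,-1.3,0.4],[-0.055,0.049,0.155,-0.009,-0.004,-1.3,0.4],[-0.055,0.049,0.155,-0.009,-0.004,-1.3,0.4]]'
python3 - <<'E'
from h import *
to((.5569,-.1907,.126),Rt(2.33)); print(ctrl.get_state()['qpos'].round(2))
E
```

```text
time: 34.35
eef_pos: [0.5575, -0.1909, 0.2005]
tcp_rot: [0.396, 0.918, -0.0, 0.0]
contact_force: [0.4, 0.9, 0.5]
opening: 0.402
finger_force: 0.0
delta [0.0006, -0.0003, 0.0745, -0.0001, 0.0011, -0.0019] steps 1.2
[-0.5   0.13  1.82 -0.    1.19 -1.26]
```

```bash
python3 inch.py '[[0,0,0.03,0,0,0,0.4],[0,0,0.05,0,0,0,0.4],[0,0,0.062,0,0,0,0.4],[0,0,0.07,0,0,0,0.4],[0,0,0.074,0,0,0,0.4],[0,0,0.074,0,0,0,0.4]]' 25; python3 inch.py '[[0,0,0,0,0,0,0],[0,0,0,0,0,0,0],[0,0,0,0,0,0,0],[0,0,0,0,0,0,0],[0,0,0,0,0,0,0]]' 25
```

```text
time: 35.1
eef_pos: [0.5577, -0.1913, 0.1269]
tcp_rot: [0.394, 0.919, -0.0, 0.001]
contact_force: [-0.4, 0.3, 0.3]
opening: 0.401
finger_force: 0.0
time: 35.72
eef_pos: [0.5585, -0.191, 0.1276]
tcp_rot: [0.394, 0.919, 0.0, 0.002]
contact_force: [4.0, 3.9, 2.7]
opening: 0.166
finger_force: 31.3
```

```bash
python3 inch.py '[[0,0,0,0,0,0.18,0],[0,0,0,0,0,0.36,0],[0,0,0,0,0,0.54,0],[0,0,0,0,0,0.72,0],[0,0,0,0,0,0.9,0],[0,0,0,0,0,1.08,0],[0,0,0,0,0,1.26,0],[0,0,0,0,0,1.4,0],[0,0,0,0,0,1.46,0],[0,0,0,0,0,1.46,0]]'
python3 -c "
from h import *
M=R.from_quat(ctrl.get_state()['tcp_rot']).as_matrix()[:,0];print('timer est',(-.2705+np.pi-np.arctan2(M[1],M[0])))"
```

```text
time: 36.98
eef_pos: [0.5557, -0.1909, 0.1275]
tcp_rot: [0.906, 0.422, -0.002, -0.001]
contact_force: [-4.5, 3.2, 7.5]
opening: 0.164
finger_force: 32.0
timer est 1.9993060521849757
```

Turned to an estimated 2.0. Release, retreat and measure.

```bash
python3 inch.py '[[0,0,0,0,0,0,0.4],[0,0,0,0,0,0,0.4],[0,0,0,0,0,0,0.4],[0,0,-0.02,0,0,0,0.4],[0,0,-0.07,0,0,0,0.4],[-0.02,-0.03,-0.13,0,0,0,0.4],[-0.03,-0.06,-0.19,0,0,0,0.4],[-0.05,-0.09,-0.22,0,0,0,0.4],[-0.05,-0.09,-0.22,0,0,0,0.4],[-0.05,-0.09,-0.22,0,0,0,0.4]]'
python3 - <<'E'
from h import *
import pickle
d=[cam('wrist','k2'),cam('scene'),cam('side')];pickle.dump(d,open('k2.pkl','wb'))
for n,c in zip('wsd',d):
    P=c['pixels'];m=((P.min(2)>165)*255).astype(np.uint8);m=cv2.morphologyEx(m,cv2.MORPH_OPEN,np.ones((3,3)))
    for q in cv2.findContours(m,0,2)[0]:
        if cv2.contourArea(q)>700:
            r=cv2.minAreaRect(np.array([onz(c,u,.106)[:2]*1000 for u in q[:,0]],np.float32)); print(n,cv2.contourArea(q),cv2.boundingRect(q),np.round(r[0],1),np.round(r[1],1),round(r[2],1))
c=d[0];u0,v0=proj(c,[[.5569,-.1907,.14]])[0].astype(int);print(u0,v0)
g=c['pixels'].max(2)
print('\n'.join(''.join('#' if x<35 else '+' if x<110 else '.' if x<175 else 'W' for x in g[v,u0-45:u0+45]) for v in range(v0-45,v0+45,2)))
for t in(1.87,2,2.13):
    a=-.2705-t; print(t,proj(c,[[.5569+r*np.cos(a),-.1907+r*np.sin(a),z] for r,z in((.0,.148),(.021,.148),(.044,.1))]).round(1).tolist())
E
```

```text
time: 38.22
eef_pos: [0.4561, -0.1713, 0.3471]
tcp_rot: [0.907, 0.422, 0.0, 0.001]
contact_force: [-0.4, 0.0, 0.1]
opening: 0.398
finger_force: 0.0
w 1393.5 (375, 84, 58, 59) [ 558.1 -191.4] [60.8 63.5] 86.7
w 9652.0 (270, 0, 181, 92) [584.5 -84.6] [ 98.6 158.7] 74.6
d 2376.0 (276, 158, 89, 53) [592.9 -59. ] [149.6 164.3] 74.6
409 115
.......+++++++++++++++++++++++++++++++++++++++++++++++++++++++++++++++++++++++++++........
..++++++++++++++++++++++++++++++++++++++++++++++++++++++++++++++++++++++++++++++++........
+++++++++++++++++++++++++++++++++++++++++++++++++++++++++++++++++++++++++++++++++++.......
++++++++++++++++++++++++++++++++++++++++++++++++++++++++++++++++++++++++++++++++++++......
++++++++++++++++++++++++++++++++++++++++++++++++++++++++++++++++++++++++++++++++++++......
++++++++++++++++++++++++++++++++++++++++++++++++++++++++++++++++++++++++++++++++++#++.....
++++++++++++++++++++++++++++++++++++##+++++++++++++++++++++++++++++++++++++++++++++#++....
+++++++++++++++++++++++++++++++++.WWWWWWWWWWWWWW..++++++++++++++++++++++++++++++++++++....
+++++++++++++++++++++++++#++.WWWWWW
[... 2790 characters left out ...]
#######++++++++++++++++++++++WWW.+++++++++++++++++++++++#+#+++#######++...............
############+++++++++++++++++++++WWW.++++++++++++++++++++++##+#+#####++...................
############+++++++++++++++++++++WWW++++++++++++++++++++++#+++##++........................
#############+++++++++++++++++++.WWW+++++++++++++++++++++##++.............................
############################+##+.WWW+++++++++++++++++++++.................................
###############################+.W..+++++++++++++++++.....................................
1.87 [[411.3, 116.8], [412.4, 138.1], [402.7, 151.5]]
2 [[411.3, 116.8], [409.6, 138.3], [397.7, 151.8]]
2.13 [[411.3, 116.8], [406.9, 138.1], [392.8, 151.5]]
```

The white line runs (411,118)→(410.3,138), which gives a timer angle of about 1.97 rad. The lid reads the same as when it was seated, and the arm is clear. Handing in.

```bash
python3 -c "
from h import *
print(ctrl.sign_off())"
```

```text
the job is handed in; nothing more can be done
None
```

The job is handed in, with no verdict returned: both covers present are in the well, the lid measures as seated, and the timer reads about 1.97 rad (target 2.0); I did not measure the heat ring or the bystanders at the end, but made no intended contact with them.

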